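# Pick over the palm nuts by heft and tip the sound ones into the tub

## Robot

A 7-joint arm with a two-finger parallel gripper is mounted at the origin on the work surface. World frame = base frame: x ahead of the robot, y to its left, z up, the work surface at z = 0. Lengths are in m, angles in rad, forces in N, time in s.
With the tool pointing down it reaches from about 0.35 to 0.9 m from the base axis. Payload 8.1 kg.
Tool frame: the origin (TCP) lies on the centre line of the jaws, within the pads' length; the fingertips stand 11 mm ahead of it and the grasp point (between the pads) lies 8 mm behind it (arm.nose_length is the distance from the TCP to the fingertips, in m); z points along the fingers, y is the line along which they close (so a half turn about z gives the same grasp; the last joint's range is limited). The gripper opens to 92 mm and grips with 3 to 60 N. Pads are 19 mm wide; open, the fingers measure 130 mm over their backs; the gripper's body (75 mm by 190 mm) begins 47 mm behind the grasp point.
Start: joints at [-1.421, 0.434, 0.025, 1.573, -0.012, 1.134, -0.075], TCP at [0.156, 0.605, 0.238] pointing down, gripper open.
Joint ranges: [-2.62, 2.62], [-0.44, 2.09], [-1.27, 1.32], [0.08, 2.57], [-1.32, 4.46], [0.12, 2], [-2.74, 2.74]. Speed limits (rad/s): [2.22, 2.22, 3.01, 3.01, 3.14, 3.14, 3.14].

## Interface

Orientations are given as a rotation vector (axis times angle).
In Python, from cell import arm gives the robot as it stands.
- The arm moves only by the tool jog_arm, never from a script. Its argument "moves" is a list of rows, each a list of 4 numbers: the shift along the tool's x, y, z in m, then the turn about the tool's z in rad. In form: [[tx, ty, tz, spin], ...]. A call has 1 to 20 rows; each row is the pose to reach, as a shift and turn from the pose commanded when the call began, along the tool's axes at that moment; what a row does not reach only later rows make up. A row lasts 1/8 s, in which the tool goes at most 62.5 mm and 10.7 degrees, less where a joint would pass 70% of its speed; a pose out of reach is approached as far as the arm can. A call with a gripper value outside its range is refused whole. "hand" is the finger opening in m, from 0 to 0.0918, set as the call begins (left out, the last holds). The fingers move at their own pace and stop on an object; "newtons" is the grip in N (left out, the last holds). Time passes only in rows, so rows that repeat a pose let the fingers close. It gives the time, the measured TCP pose, the force, the opening and the grip force at its end, in the units of the state.
- arm.observe(): the state, without advancing time (a new reading comes with each control period).
- arm.get_image(name): name is "side" or "top" or "wrist"; returns a dict with "color" (420x560x3 uint8, red, green, blue), "z_map" (420x560 float32, m along the optical axis (not along the pixel's ray), 0 where there is no reading), "fx", "fy", "cx", "cy" (pixels), "rvec" (rotation vector, rad) and "tvec" (3), from world to camera coordinates, as OpenCV has them. Camera axes: x right, y down, z forward; pixel columns grow to the right and rows downward; lengths in m; the calibration is good to about 2 mm. A picture is of the moment at which its call begins.
- arm.sign_off(): hands the job in; it is judged then, once.
The state is a dict: "clock": time; "joints": joint angles; "dq": joint speeds; "joint_efforts": joint torques, N m; "position": TCP position; "ee_rot": TCP orientation; "force": force on the tool from outside, world axes, zero at the start; "ft_torque": the same for the moment, N m; "width": opening from 0.0 (shut) to 1.0 (fully open); "gripper_force": force on a finger pad.
Only numpy, scipy, OpenCV 4.12 (cv2) and the standard library are available. Lean on these libraries where they do the work, as an engineer would, in place of code of your own. Each camera call takes 0.05 s, during which the arm holds its last target. There are 200 camera calls.

## Task

Go through the palm nuts on the tipping tray by heft: the blind ones have dried out inside and weigh only about a quarter of a sound one - lay those side by side in the shallow waste dish, and leave the sound ones on the tray. When all the blind ones are out, draw the tub up close under the tray's lip, raise the tray by its handle so that the sound nuts slide down into the tub, and let the tray back down level. Every sound nut ends in the tub; leave the jar, the red can and the spoon alone.

Things in the scene. Friction and masses are not known exactly. Their poses are not given: they have to be found in the camera images.
- tray_floor (a point): tipping tray: steel pan hinged on a low fixed stand. Point on its floor (moves with it), 95 above the table when level. Axes: x from lip to handle, y across, z up. Floor: y -120..120 from x = 150 (rear wall) to -70, tapering to 140 wide at the open lip, x = -165. Side and rear walls 5 thick, 35 high. The stand below spans x -147..140, y -117..117
- tray_lip (a point): middle of the open pouring edge of the tray floor, 95 above the table when level; with the tray fully raised the underside of the lip comes down to 67 above the table
- tray_handle (a point): middle of the tray's handle, a round black bar 14 thick, 124 long, along the tray's y, its axis 50 behind the rear wall's outer face and 115 above the table when level; two arms at y = +-55 join it to the wall. Can be pinched from above across the bar, and turns freely in the fingers as the tray rises
- tray_pivot (a point): the hinge axis (fixed), along the tray's y, 83 above the table, 30 behind the lip; the handle bar lies 340 behind and 32 above it when level. Axes as the level tray's
- tray (a joint): tilt of the tray, rad: 0 level on its rest, growing as the handle is raised, firm stop at 0.72. Falls back by itself when let go; raising it by the handle takes about 3 to 6 N. The nuts slide or roll off between about 0.4 and 0.7
- tub: white plastic tub, 200 (x) by 240 (y) over the rim, 60 high, origin under its centre. Walls and floor 5 thick; a rim 10 wide and 10 high round the top can be pinched from above, centre lines x = +-95, y = +-115. Loose, 0.5 kg, slides on the table. Starts 4 to 12 cm from its place under the lip, long side to the lip (tray x and tub x about parallel); the rim passes under the lip
- waste: shallow rectangular aluminium waste dish, 270 (x) by 140 (y), 30 high, walls and flat floor 4 thick; origin under its centre; loose, 0.35 kg. Room for three nuts side by side (each across it)
- nut_a: a nipa palm nut: woody, angular, dark brown, eight-sided and tapered to both ends; 84 long (its x), 56 wide (y), 48 high (z), lying on the tray at the start; origin at its centre, 24 above what it lies on. A sound nut weighs about 160 g, a blind one about 40 g, each 10 % either way; only the weight tells them apart
- nut_b: a nipa palm nut: woody, angular, dark brown, eight-sided and tapered to both ends; 84 long (its x), 56 wide (y), 48 high (z), lying on the tray at the start; origin at its centre, 24 above what it lies on. A sound nut weighs about 160 g, a blind one about 40 g, each 10 % either way; only the weight tells them apart
- nut_c: a nipa palm nut: woody, angular, dark brown, eight-sided and tapered to both ends; 84 long (its x), 56 wide (y), 48 high (z), lying on the tray at the start; origin at its centre, 24 above what it lies on. A sound nut weighs about 160 g, a blind one about 40 g, each 10 % either way; only the weight tells them apart
- nut_d: a nipa palm nut: woody, angular, dark brown, eight-sided and tapered to both ends; 84 long (its x), 56 wide (y), 48 high (z), lying on the tray at the start; origin at its centre, 24 above what it lies on. A sound nut weighs about 160 g, a blind one about 40 g, each 10 % either way; only the weight tells them apart
- nut_e: a nipa palm nut: woody, angular, dark brown, eight-sided and tapered to both ends; 84 long (its x), 56 wide (y), 48 high (z), lying on the tray at the start; origin at its centre, 24 above what it lies on. A sound nut weighs about 160 g, a blind one about 40 g, each 10 % either way; only the weight tells them apart
- nut_f: a nipa palm nut: woody, angular, dark brown, eight-sided and tapered to both ends; 84 long (its x), 56 wide (y), 48 high (z), lying on the tray at the start; origin at its centre, 24 above what it lies on. A sound nut weighs about 160 g, a blind one about 40 g, each 10 % either way; only the weight tells them apart
- jar: bystander: amber glass jar, 72 across, 110 high; origin under its centre
- can: bystander: red can, 76 across, 100 high; origin under its centre
- spoon: bystander: serving spoon 260 long, lying on the table; origin under its middle
There are look-alikes about, which are no part of the job. Leave any purple or yellow look-alike of the nut_c alone.

How it is judged:
On the way, in this order (a step that is already met when the one before it is completed fails the run):
1. with the fingers off, each nut is either a blind one (light) lying in the waste dish or a sound one (heavy) lying on the tray (contact force between the fingers and anything else below 0.1 N and ((x of nut_a in the frame of waste between -0.131 and 0.131 m and y of nut_a in the frame of waste between -0.066 and 0.066 m and z of nut_a in the frame of waste between 0 and 0.06 m and contact force between nut_a and anything else below 1.3 N) or (x of nut_a in the frame of tray_floor between -0.165 and 0.15 m and y of nut_a in the frame of tray_floor between -0.12 and 0.12 m and z of nut_a in the frame of tray_floor between 0 and 0.06 m and contact force between nut_a and anything else above 0.9 N)) and ((x of nut_b in the frame of waste between -0.131 and 0.131 m and y of nut_b in the frame of waste between -0.066 and 0.066 m and z of nut_b in the frame of waste between 0 and 0.06 m and contact force between nut_b and anything else below 1.3 N) or (x of nut_b in the frame of tray_floor between -0.165 and 0.15 m and y of nut_b in the frame of tray_floor between -0.12 and 0.12 m and z of nut_b in the frame of tray_floor between 0 and 0.06 m and contact force between nut_b and anything else above 0.9 N)) and ((x of nut_c in the frame of waste between -0.131 and 0.131 m and y of nut_c in the frame of waste between -0.066 and 0.066 m and z of nut_c in the frame of waste between 0 and 0.06 m and contact force between nut_c and anything else below 1.3 N) or (x of nut_c in the frame of tray_floor between -0.165 and 0.15 m and y of nut_c in the frame of tray_floor between -0.12 and 0.12 m and z of nut_c in the frame of tray_floor between 0 and 0.06 m and contact force between nut_c and anything else above 0.9 N)) and ((x of nut_d in the frame of waste between -0.131 and 0.131 m and y of nut_d in the frame of waste between -0.066 and 0.066 m and z of nut_d in the frame of waste between 0 and 0.06 m and contact force between nut_d and anything else below 1.3 N) or (x of nut_d in the frame of tray_floor between -0.165 and 0.15 m and y of nut_d in the frame of tray_floor between -0.12 and 0.12 m and z of nut_d in the frame of tray_floor between 0 and 0.06 m and contact force between nut_d and anything else above 0.9 N)) and ((x of nut_e in the frame of waste between -0.131 and 0.131 m and y of nut_e in the frame of waste between -0.066 and 0.066 m and z of nut_e in the frame of waste between 0 and 0.06 m and contact force between nut_e and anything else below 1.3 N) or (x of nut_e in the frame of tray_floor between -0.165 and 0.15 m and y of nut_e in the frame of tray_floor between -0.12 and 0.12 m and z of nut_e in the frame of tray_floor between 0 and 0.06 m and contact force between nut_e and anything else above 0.9 N)) and ((x of nut_f in the frame of waste between -0.131 and 0.131 m and y of nut_f in the frame of waste between -0.066 and 0.066 m and z of nut_f in the frame of waste between 0 and 0.06 m and contact force between nut_f and anything else below 1.3 N) or (x of nut_f in the frame of tray_floor between -0.165 and 0.15 m and y of nut_f in the frame of tray_floor between -0.12 and 0.12 m and z of nut_f in the frame of tray_floor between 0 and 0.06 m and contact force between nut_f and anything else above 0.9 N))), for 0.2 s.
2. the tray is raised well over (value of joint tray above 0.4 rad), for 0.1 s.
At the end, for the whole second after the job is handed in: Every sound nut rests in the tub (centre within its walls, at most 85 mm up) and every blind one in the waste dish (centre within its walls, at most 60 mm up, not piled up); the tray is down level (under 0.03 rad); tub and dish stand flat. Weight is told by the force a nut bears with (((x of nut_a in the frame of waste between -0.131 and 0.131 m and y of nut_a in the frame of waste between -0.066 and 0.066 m and z of nut_a in the frame of waste between 0 and 0.06 m and contact force between nut_a and anything else below 1.3 N) or (x of nut_a in the frame of tub between -0.092 and 0.092 m and y of nut_a in the frame of tub between -0.112 and 0.112 m and z of nut_a in the frame of tub between 0 and 0.085 m and contact force between nut_a and anything else above 0.9 N)) and linear speed of each of nut_a, nut_b, nut_c, nut_d, nut_e, nut_f below 0.03 m/s and ((x of nut_b in the frame of waste between -0.131 and 0.131 m and y of nut_b in the frame of waste between -0.066 and 0.066 m and z of nut_b in the frame of waste between 0 and 0.06 m and contact force between nut_b and anything else below 1.3 N) or (x of nut_b in the frame of tub between -0.092 and 0.092 m and y of nut_b in the frame of tub between -0.112 and 0.112 m and z of nut_b in the frame of tub between 0 and 0.085 m and contact force between nut_b and anything else above 0.9 N)) and ((x of nut_c in the frame of waste between -0.131 and 0.131 m and y of nut_c in the frame of waste between -0.066 and 0.066 m and z of nut_c in the frame of waste between 0 and 0.06 m and contact force between nut_c and anything else below 1.3 N) or (x of nut_c in the frame of tub between -0.092 and 0.092 m and y of nut_c in the frame of tub between -0.112 and 0.112 m and z of nut_c in the frame of tub between 0 and 0.085 m and contact force between nut_c and anything else above 0.9 N)) and ((x of nut_d in the frame of waste between -0.131 and 0.131 m and y of nut_d in the frame of waste between -0.066 and 0.066 m and z of nut_d in the frame of waste between 0 and 0.06 m and contact force between nut_d and anything else below 1.3 N) or (x of nut_d in the frame of tub between -0.092 and 0.092 m and y of nut_d in the frame of tub between -0.112 and 0.112 m and z of nut_d in the frame of tub between 0 and 0.085 m and contact force between nut_d and anything else above 0.9 N)) and ((x of nut_e in the frame of waste between -0.131 and 0.131 m and y of nut_e in the frame of waste between -0.066 and 0.066 m and z of nut_e in the frame of waste between 0 and 0.06 m and contact force between nut_e and anything else below 1.3 N) or (x of nut_e in the frame of tub between -0.092 and 0.092 m and y of nut_e in the frame of tub between -0.112 and 0.112 m and z of nut_e in the frame of tub between 0 and 0.085 m and contact force between nut_e and anything else above 0.9 N)) and ((x of nut_f in the frame of waste between -0.131 and 0.131 m and y of nut_f in the frame of waste between -0.066 and 0.066 m and z of nut_f in the frame of waste between 0 and 0.06 m and contact force between nut_f and anything else below 1.3 N) or (x of nut_f in the frame of tub between -0.092 and 0.092 m and y of nut_f in the frame of tub between -0.112 and 0.112 m and z of nut_f in the frame of tub between 0 and 0.085 m and contact force between nut_f and anything else above 0.9 N)) and value of joint tray below 0.03 rad and angle between each of tub, waste's own z axis and vertical below 0.1 rad); the robot touches nothing.
It fails at once if the jar is shoved aside (more than 4 cm) (distance of jar from where it was at the start of the episode above 0.04 m).
It fails at once if the can is shoved aside (more than 4 cm) (distance of can from where it was at the start of the episode above 0.04 m).
It fails at once if the spoon is shoved aside (more than 4 cm) (distance of spoon from where it was at the start of the episode above 0.04 m).
Of nut_a, nut_b, nut_c, nut_d, nut_e, nut_f only 4 to 6 are there at a start; the rules pass over those that are not, and their reading is None.
At some moment in a run one of tub, waste may be knocked a few centimetres aside while the robot is not near it.
Once in a run the grip may slacken for a moment while it holds something.
It also fails if it takes over 208 s, if anything falls off the work surface, if the arm or the gripper's body presses on something with over 40 N, if the wrist force passes 120 N, or if a joint passes its speed limit or range.

## Working session

There is one attempt and no reset: what is moved stays moved. The work goes in short steps, Python scripts to look and compute and a tool call to move; the robot and the scene stay as the last step left them, time stands still between calls to the robot, and variables do not carry over. Pictures are saved under pics/ and viewed, at most 14 in all, crops included, and the job is handed in when it is done.

Besides the shell and the picture viewer there is one more tool, called after "Emit:" by a JSON object that holds its "method" and its "body", one argument or row to a line. jog_arm: Moves the arm, as the interface text tells. Its arguments: {"type":"object","properties":{"moves":{"type":"array"},"hand":{"type":"number"},"newtons":{"type":"number"}},"required":["moves"]}

```bash
mkdir -p pics; ls; cat > h.py <<'E'
import numpy as np, cv2
from cell import arm
def grab(n):
    im=arm.get_image(n); im['R']=cv2.Rodrigues(np.array(im['rvec'],float))[0]; im['t']=np.array(im['tvec'],float).ravel(); return im
def save(im,f,crop=None,s=1):
    c=cv2.cvtColor(im['color'],cv2.COLOR_RGB2BGR)
    if crop: x0,y0,x1,y1=crop; c=c[y0:y1,x0:x1]
    cv2.imwrite('pics/'+f,cv2.resize(c,None,fx=s,fy=s,interpolation=cv2.INTER_CUBIC))
def cloud(im):
    v,u=np.mgrid[:420,:560]; z=im['z_map']
    p=np.stack([(u-im['cx'])/im['fx']*z,(v-im['cy'])/im['fy']*z,z],-1)
    P=(p-im['t'])@im['R']; P[z==0]=np.nan; return P
def ray(im,u,v,h):
    d=im['R'].T@np.array([(u-im['cx'])/im['fx'],(v-im['cy'])/im['fy'],1]); o=-im['R'].T@im['t']
    return o+d*(h-o[2])/d[2]
E
python3 - <<'E'
from h import *
print(arm.observe())
for n in('top','side'):
    im=grab(n); save(im,n+'0.png',s=1.4); print(n,-im['R'].T@im['t'],im['fx'])
    np.savez(n+'0.npz',P=cloud(im),**{k:im[k] for k in('color','R','t','fx','fy','cx','cy')})
E
```

```text
pics
{'clock': 0.0, 'joints': array([-1.42061465,  0.43520551,  0.02494603,  1.57411776, -0.0115673 ,
        1.1340168 , -0.07512687]), 'dq': array([-0.00085242,  0.00100836,  0.00027108, -0.00132905,  0.00110458,
        0.00141127,  0.00135981]), 'joint_efforts': array([ 7.88345769e-04, -6.67857170e+01,  9.85405035e-01, -3.14460397e+01,
       -6.05108030e-02,  4.34252957e-02,  1.83995967e-04]), 'position': array([0.15623384, 0.60462807, 0.23694753]), 'ee_rot': array([-3.96098418e-01, -3.11648144e+00,  2.51737045e-03]), 'force': array([-0.18796925,  0.00480232, -0.69764817]), 'ft_torque': array([-0.00653821,  0.04869059, -0.03452781]), 'gripper_force': 0.0, 'width': 0.998012714488381}
top [0.30241448 0.0552245  1.15096605] 430.11559858904366
side [-0.13026633 -0.6326953   0.68977779] 403.80204085255195
```

View pics/top0.png

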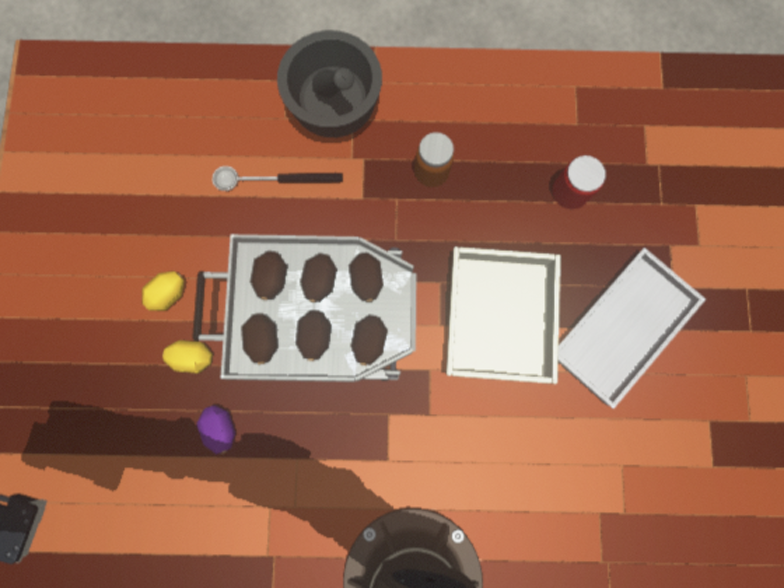

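View pics/side0.png

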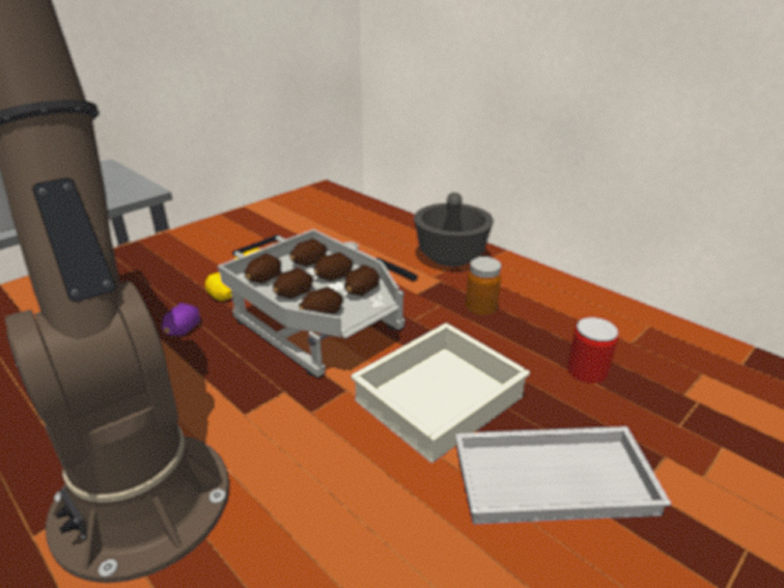

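The top view shows six dark brown nuts on the tray (display px about 268,275; 319,277; 366,277; 260,338; 313,335; 369,340). The yellow pair (163,291; 187,356) and the purple one (217,428) are look-alikes off the tray. The tub is at (503,315) and the waste dish at (632,328). The side view agrees. Next I measure positions.

```bash
cat >> h.py <<'E'
def nuts(im,P,zlo=0.03,zhi=0.17):
    hsv=cv2.cvtColor(im['color'],cv2.COLOR_RGB2HSV)
    m=((hsv[...,2]<115)&(P[...,2]>zlo)&(P[...,2]<zhi)).astype(np.uint8)
    m=cv2.morphologyEx(m,cv2.MORPH_OPEN,np.ones((3,3)))
    n,l,s,c=cv2.connectedComponentsWithStats(m); out=[]
    for i in range(1,n):
        if s[i,4]<250 or s[i,4]>2500: continue
        q=P[l==i]; q=q[np.isfinite(q[:,2])]; top=np.percentile(q[:,2],97)
        ct=cv2.findContours((l==i).astype(np.uint8),cv2.RETR_EXTERNAL,cv2.CHAIN_APPROX_NONE)[0][0]
        h=top-.024
        W=np.array([ray(im,u,v,h)[:2] for [[u,v]] in ct],np.float32)
        (cx,cy),(a,b),th=cv2.minAreaRect(W)
        M=np.cov(q[:,:2].T); w,V=np.linalg.eigh(M); ang=np.degrees(np.arctan2(V[1,1],V[0,1]))%180
        out.append((c[i].round(),np.round([cx,cy,top,max(a,b),min(a,b)],3),round(ang,1),s[i,4]))
    return out
def box(im,mask,h):
    ct=max(cv2.findContours(mask.astype(np.uint8),cv2.RETR_EXTERNAL,cv2.CHAIN_APPROX_NONE)[0],key=cv2.contourArea)
    W=np.array([ray(im,u,v,h)[:2] for [[u,v]] in ct],np.float32)
    r=cv2.minAreaRect(W); return np.round(r[0],4),np.round(r[1],3),r[2]
E
python3 - <<'E'
from h import *
z=np.load('top0.npz'); im=dict(z); P=z['P']
for k in('fx','fy','cx','cy'): im[k]=float(im[k])
for n in nuts(im,P): print(*n)
hsv=cv2.cvtColor(im['color'],cv2.COLOR_RGB2HSV); H,S,V=cv2.split(hsv); Z=P[...,2]; u=np.arange(560)[None]+0*Z
lab=(S<75)&(Z>0.004)&(Z<.1)
m=lab&(u>312)&(u<403)&(Z<.075); n,l,s,c=cv2.connectedComponentsWithStats(m.astype(np.uint8)); i=1+np.argmax(s[1:,4]); print('tub',box(im,l==i,.06),s[i],np.nanpercentile(Z[l==i],[5,50,95]))
m=(S<75)&(u>396)&(np.arange(420)[:,None]>170)&(Z<.06); n,l,s,c=cv2.connectedComponentsWithStats(m.astype(np.uint8)); i=1+np.argmax(s[1:,4]); print('waste',box(im,l==i,.03),s[i],np.nanpercentile(Z[l==i],[5,50,95]))
# tray rim
m=(Z>.115)&(Z<.14)&(S<80)&(u>150)&(u<300)&(np.arange(420)[:,None]>150)&(np.arange(420)[:,None]<290); print('trayrim',box(im,cv2.morphologyEx(m.astype(np.uint8),cv2.MORPH_CLOSE,np.ones((25,25))),.13))
# handle
m=(Z>.1)&(Z<.135)&(V<90)&(u>130)&(u<150)&(np.arange(420)[:,None]>185)&(np.arange(420)[:,None]<250)
q=P[m]; print('handle',q.min(0),q.max(0),q.mean(0),len(q))
for (a,b,h) in((311,110,.11),(418,124,.1),(297,219,.095)): print(ray(im,a,b,h),P[b,a])
E
```

```text
[406. 136.] [ 0.712 -0.287  0.087  0.074  0.044] 46.5 251
[192. 196.] [0.524 0.262 0.145 0.083 0.059] 172.0 673
[261. 197.] [0.524 0.092 0.145 0.083 0.053] 7.5 617
[227. 198.] [0.522 0.175 0.146 0.082 0.056] 167.8 626
[142. 218.] [0.471 0.386 0.125 0.12  0.014] 0.1 264
[224. 239.] [0.42  0.18  0.146 0.082 0.055] 177.5 661
[185. 241.] [0.413 0.272 0.145 0.082 0.058] 6.1 703
[263. 242.] [0.413 0.084 0.146 0.079 0.055] 170.7 640
[291. 396.] [0.073 0.024 0.162 0.166 0.078] 105.9 1143
tub (array([ 0.4734, -0.1643]), array([0.212, 0.241]), 87.31764221191406) [ 318  176   85   98 5833] [0.00434927 0.00749633 0.0615707 ]
waste (array([ 0.4523, -0.3911]), array([0.157, 0.307]), 47.76359939575195) [ 397  177  107  115 6223] [0.00067941 0.00516684 0.03143726]
trayrim (array([0.469 , 0.1848]), array([0.251, 0.348]), 0.10535794496536255)
handle [0.40858348 0.37457618 0.11398491] [0.52632499 0.38721606 0.12672282] [0.46552453 0.37986076 0.12086639] 225
[ 0.75885645 -0.02997401  0.11      ] [ 0.75894273 -0.02999011  0.10980324]
[ 0.73061499 -0.3077979   0.1       ] [ 0.73182774 -0.30882606  0.09702344]
[0.4762893  0.00241033 0.095     ] [ 0.49170348 -0.0022717   0.00138758]
```

```bash
cat >> h.py <<'E'
from scipy.spatial.transform import Rotation as Ro
def goto(x,y,z,yaw,s=None):
    """yaw: world angle (deg) of tool y, mod 180. prints tool-axes shift + spin"""
    s=s or arm.observe(); R=Ro.from_rotvec(s['ee_rot']).as_matrix()
    d=R.T@(np.array([x,y,z])-s['position']); cur=np.degrees(np.arctan2(R[1,1],R[0,1]))
    sp=-((yaw-cur+90)%180-90)
    return np.round(d,4),round(np.radians(sp),3),'cur yaw',round(cur,1),'tilt',round(np.degrees(np.arccos(-R[2,2])),2),'pos',s['position'].round(4),'F',s['force'].round(2),'w',round(s['width']*.0918,4),'q7',round(s['joints'][6],2),'t',s['clock']
def rimbox(P,sel,zlo,zhi):
    q=P[sel&(P[...,2]>zlo)&(P[...,2]<zhi)][:,:2].astype(np.float32)
    r=cv2.minAreaRect(q); return np.round(r[0],4),np.round(r[1],3),round(r[2],2),len(q)
E
python3 - <<'E'
from h import *
z=np.load('top0.npz'); P=z['P']; X,Y,Z=P[...,0],P[...,1],P[...,2]
print('tub',rimbox(P,(X>.3)&(X<.64)&(Y>-.3)&(Y<-.02),.052,.07))
print('waste',rimbox(P,(X>.25)&(X<.65)&(Y<-.245)&(Y>-.56),.022,.04))
print('tray',rimbox(P,(X>.3)&(X<.64)&(Y>.0)&(Y<.36),.12,.14))
print(goto(.524,.262,.2,90-8+0))
E
```

```text
tub (array([ 0.4743, -0.1614]), array([0.201, 0.241]), 86.7, 1350)
waste (array([ 0.4871, -0.3452]), array([0.269, 0.314]), 48.3, 1235)
tray (array([0.4697, 0.1845]), array([0.251, 0.348]), 0.06, 3543)
(array([-0.4418, -0.2398,  0.0374]), np.float64(-0.113), 'cur yaw', np.float64(75.5), 'tilt', np.float64(0.08), 'pos', array([0.1562, 0.6047, 0.237 ]), 'F', array([ 0.2 , -0.26,  1.03]), 'w', 0.0917, 'q7', np.float64(-0.08), 't', 0.1)
```

```bash
python3 - <<'E'
from h import *
z=np.load('top0.npz'); im=dict(z); P=z['P']
for k in('fx','fy','cx','cy'): im[k]=float(im[k])
C=np.array([ray(im,u/1.4,v/1.4,.03)[:2] for u,v in((643,250),(704,299),(614,406),(560,360))]); print(C,C.mean(0))
X,Y,Z=P[...,0],P[...,1],P[...,2]
sel=(Z>.022)&(Z<.04)&(X>.25)&(X<.65)&(Y<-.245)&(Y>-.6)
n,l,s,c=cv2.connectedComponentsWithStats(cv2.morphologyEx(sel.astype(np.uint8),cv2.MORPH_CLOSE,np.ones((3,3))))
for i in range(1,n):
    if s[i,4]>100: print(s[i],cv2.minAreaRect(P[sel&(l==i)][:,:2].astype(np.float32)))
o=[]
for k in range(6):
    arm.get_image('wrist'); s=arm.observe(); o.append(np.r_[s['force'],s['ft_torque'],s['joint_efforts'][:4]])
print(np.mean(o,0).round(2),np.std(o,0).round(3))
E
```

```text
[[ 0.60598628 -0.43686802]
 [ 0.51243327 -0.54703063]
 [ 0.30964986 -0.36602886]
 [ 0.39181384 -0.26978547]] [ 0.45497081 -0.40492824]
[ 398  177  106  114 1096] ((0.45998111367225647, -0.4009650647640228), (0.14952899515628815, 0.2805149555206299), 48.29729461669922)
[389 186   6  82 161] ((0.4726350009441376, -0.2514464855194092), (0.010412191040813923, 0.21381469070911407), 89.3654556274414)
[ 1.300e-01  1.000e-01 -2.000e-02 -1.000e-02 -0.000e+00  2.000e-02
 -0.000e+00 -6.673e+01  9.800e-01 -3.144e+01] [0.613 0.507 0.42  0.035 0.014 0.029 0.002 0.047 0.001 0.014]
```

Emit:
{"method": "jog_arm", "body": {
  "moves": [
    [-0.05,-0.03,0,0],
    [-0.1,-0.06,0,-0.1],
    [-0.16,-0.09,0,-0.1],
    [-0.21,-0.12,0,-0.1],
    [-0.27,-0.15,0,-0.1],
    [-0.32,-0.18,0,-0.1],
    [-0.38,-0.21,0,-0.1],
    [-0.442,-0.24,0.01,-0.1],
    [-0.442,-0.24,0.04,-0.1],
    [-0.442,-0.24,0.04,-0.1],
    [-0.442,-0.24,0.04,-0.1]
  ],
  "hand": 0.066,
  "newtons": 12
}}

```text
clock: 1.78
position: [0.5236, 0.2636, 0.1985]
ee_rot: [-0.237, -3.132, -0.001]
force: [0.2, -0.5, 0.1]
width: 0.719
gripper_force: 0.0
```

```bash
cat >> h.py <<'E'
def heft(n=5):
    o=[]
    for k in range(n):
        arm.get_image('wrist'); s=arm.observe(); o.append(np.r_[s['force'][2],s['joint_efforts'][[1,3]],s['position']])
    return np.mean(o,0).round(3)
E
python3 -c "
from h import *
print(heft(4)); print(goto(.524,.262,.113,82))"
```

```text
[ -0.151 -61.134 -29.076   0.524   0.264   0.199]
(array([-0.0002, -0.0016,  0.0859]), np.float64(-0.011), 'cur yaw', np.float64(81.3), 'tilt', np.float64(0.1), 'pos', array([0.524 , 0.2635, 0.1989]), 'F', array([ 0.42,  0.08, -0.47]), 'w', 0.0661, 'q7', np.float64(0.94), 't', 1.975)
```

Emit:
{"method": "jog_arm", "body": {
  "moves": [
    [0,0,0.03,0],
    [0,0,0.06,0],
    [0,-0.001,0.075,0],
    [0,-0.001,0.085,0],
    [0,-0.001,0.085,0]
  ]
}}

```text
clock: 2.6
position: [0.5241, 0.2613, 0.1128]
ee_rot: [-0.24, -3.132, 0.0]
force: [-0.0, -0.0, 0.7]
width: 0.717
gripper_force: 0.0
```

Emit:
{"method": "jog_arm", "body": {
  "moves": [
    [0,0,0,0],
    [0,0,0,0],
    [0,0,0,0],
    [0,0,-0.03,0],
    [0,0,-0.06,0],
    [0,0,-0.085,0],
    [0,0,-0.085,0],
    [0,0,-0.085,0]
  ],
  "hand": 0.03
}}

```text
clock: 3.6
position: [0.5235, 0.2609, 0.1968]
ee_rot: [-0.24, -3.131, 0.001]
force: [0.9, -0.2, -1.7]
width: 0.615
gripper_force: 11.9
```

```bash
python3 -c "
from h import *
print(heft(4)); print(goto(.524,.262,.113,82))"
```

```text
[ -1.562 -63.183 -29.952   0.523   0.261   0.197]
(array([-0.0004,  0.0013,  0.0836]), np.float64(-0.013), 'cur yaw', np.float64(81.2), 'tilt', np.float64(0.11), 'pos', array([0.5236, 0.2609, 0.1966]), 'F', array([-0.88, -0.34, -1.2 ]), 'w', 0.0564, 'q7', np.float64(0.94), 't', 3.8)
```

Nut 1 is sound (about 1.4 N). I put it back and go to nut 2 at (.522,.175).

Emit:
{"method": "jog_arm", "body": {
  "moves": [
    [0,0,0.04,0],
    [0,0,0.07,0],
    [0,0,0.084,0],
    [0,0,0.084,0]
  ]
}}

```text
clock: 4.3
position: [0.5239, 0.261, 0.1131]
ee_rot: [-0.24, -3.131, 0.001]
force: [-0.9, 0.6, -0.6]
width: 0.609
gripper_force: 12.0
```

Emit:
{"method": "jog_arm", "body": {
  "moves": [
    [0,0,0,0],
    [0,0,0,0],
    [0,0,-0.03,0],
    [0,0,-0.085,0],
    [-0.005,-0.045,-0.085,0.06],
    [-0.0115,-0.085,-0.085,0.06],
    [-0.0115,-0.085,-0.085,0.06],
    [-0.0115,-0.085,-0.06,0.06],
    [-0.0115,-0.085,-0.03,0.06],
    [-0.0115,-0.085,-0.001,0.06],
    [-0.0115,-0.085,-0.001,0.06]
  ],
  "hand": 0.066
}}

```text
clock: 5.68
position: [0.5213, 0.1759, 0.1134]
ee_rot: [-0.332, -3.121, 0.002]
force: [0.3, -0.4, 0.0]
width: 0.715
gripper_force: 0.0
```

Emit:
{"method": "jog_arm", "body": {
  "moves": [
    [0,0,0,0],
    [0,0,0,0],
    [0,0,0,0],
    [0,0,-0.03,0],
    [0,0,-0.06,0],
    [0,0,-0.085,0],
    [0,0,-0.085,0],
    [0,0,-0.085,0]
  ],
  "hand": 0.03
}}

```text
clock: 6.68
position: [0.522, 0.1752, 0.1991]
ee_rot: [-0.334, -3.123, 0.001]
force: [0.3, -0.0, -1.7]
width: 0.609
gripper_force: 12.0
```

```bash
python3 -c "
from h import *
print(heft(4)); print(goto(.524,.092,.197,97.5))"
```

```text
[ -1.978 -57.993 -29.428   0.522   0.175   0.199]
(array([-0.0195, -0.0809,  0.0018]), np.float64(-0.344), 'cur yaw', np.float64(77.8), 'tilt', np.float64(0.09), 'pos', array([0.522 , 0.1752, 0.1988]), 'F', array([ 0.47,  0.06, -2.25]), 'w', 0.056, 'q7', np.float64(1.02), 't', 6.875)
```

Nut 2 is sound. Next is nut 3.

Emit:
{"method": "jog_arm", "body": {
  "moves": [
    [0,0,0.04,0],
    [0,0,0.07,0],
    [0,0,0.085,0],
    [0,0,0.085,0]
  ]
}}

```text
clock: 7.38
position: [0.5222, 0.1752, 0.1139]
ee_rot: [-0.334, -3.123, 0.001]
force: [0.8, 0.4, -1.4]
width: 0.609
gripper_force: 12.0
```

Emit:
{"method": "jog_arm", "body": {
  "moves": [
    [0,0,0,0],
    [0,0,0,0],
    [0,0,-0.03,0],
    [0,0,-0.085,0],
    [-0.01,-0.045,-0.085,-0.15],
    [-0.0195,-0.081,-0.085,-0.3],
    [-0.0195,-0.081,-0.085,-0.344],
    [-0.0195,-0.081,-0.06,-0.344],
    [-0.0195,-0.081,-0.03,-0.344],
    [-0.0195,-0.081,-0.001,-0.344],
    [-0.0195,-0.081,-0.001,-0.344]
  ],
  "hand": 0.066
}}

```text
clock: 8.75
position: [0.5233, 0.0919, 0.1147]
ee_rot: [0.206, -3.132, 0.001]
force: [0.4, 0.0, 0.6]
width: 0.721
gripper_force: 0.0
```

Emit:
{"method": "jog_arm", "body": {
  "moves": [
    [0,0,0,0],
    [0,0,0,0],
    [0,0,0,0],
    [0,0,-0.03,0],
    [0,0,-0.06,0],
    [0,0,-0.085,0],
    [0,0,-0.085,0],
    [0,0,-0.085,0]
  ],
  "hand": 0.03
}}

```text
clock: 9.75
position: [0.5239, 0.0921, 0.2001]
ee_rot: [0.206, -3.134, 0.0]
force: [-0.4, -0.9, -1.8]
width: 0.611
gripper_force: 11.9
```

```bash
python3 -c "
from h import *
print(heft(4)); print(goto(.413,.084,.199,80.7)); print(goto(.403,-.350,.199,138.3))"
```

```text
[ -1.333 -55.682 -29.268   0.524   0.092   0.2  ]
(array([0.111 , 0.0066, 0.001 ]), np.float64(0.293), 'cur yaw', np.float64(97.5), 'tilt', np.float64(0.1), 'pos', array([0.5239, 0.092 , 0.1998]), 'F', array([-0.58,  0.22, -2.15]), 'w', 0.0564, 'q7', np.float64(1.49), 't', 9.95)
(array([ 0.1777, -0.4224,  0.0012]), np.float64(-0.712), 'cur yaw', np.float64(97.5), 'tilt', np.float64(0.1), 'pos', array([0.5239, 0.092 , 0.1998]), 'F', array([-0.58,  0.22, -2.15]), 'w', 0.0564, 'q7', np.float64(1.49), 't', 9.95)
```

Nut 3 is sound. Next is nut 4 at (.413,.084).

Emit:
{"method": "jog_arm", "body": {
  "moves": [
    [0,0,0.04,0],
    [0,0,0.07,0],
    [0,0,0.085,0],
    [0,0,0.085,0]
  ]
}}

```text
clock: 10.45
position: [0.5242, 0.0921, 0.115]
ee_rot: [0.206, -3.133, 0.001]
force: [0.4, -0.7, -1.6]
width: 0.612
gripper_force: 12.0
```

Emit:
{"method": "jog_arm", "body": {
  "moves": [
    [0,0,0,0],
    [0,0,0,0],
    [0,0,-0.03,0],
    [0,0,-0.085,0],
    [0.05,0.003,-0.085,0.15],
    [0.1,0.0065,-0.085,0.293],
    [0.111,0.0065,-0.085,0.293],
    [0.111,0.0065,-0.06,0.293],
    [0.111,0.0065,-0.03,0.293],
    [0.111,0.0065,0,0.293],
    [0.111,0.0065,0,0.293]
  ],
  "hand": 0.066
}}

```text
clock: 11.82
position: [0.4131, 0.0838, 0.1148]
ee_rot: [-0.253, -3.129, 0.002]
force: [-1.2, -0.2, -0.5]
width: 0.715
gripper_force: 0.0
```

Emit:
{"method": "jog_arm", "body": {
  "moves": [
    [0,0,0,0],
    [0,0,0,0],
    [0,0,0,0],
    [0,0,-0.03,0],
    [0,0,-0.06,0],
    [0,0,-0.085,0],
    [0,0,-0.085,0],
    [0,0,-0.085,0]
  ],
  "hand": 0.03
}}

```text
clock: 12.82
position: [0.4132, 0.084, 0.2003]
ee_rot: [-0.254, -3.131, 0.0]
force: [0.6, 0.1, -0.9]
width: 0.617
gripper_force: 11.9
```

```bash
python3 -c "
from h import *
print(heft(4)); print(goto(.42,.18,.199,87.5)); print(goto(.403,-.350,.199,138.3))"
```

```text
[ -0.183 -38.625 -27.453   0.413   0.084   0.2  ]
(array([0.0086, 0.096 , 0.0009]), np.float64(-0.118), 'cur yaw', np.float64(80.7), 'tilt', np.float64(0.09), 'pos', array([0.4131, 0.0839, 0.2   ]), 'F', array([0.5 , 0.55, 0.06]), 'w', 0.0565, 'q7', np.float64(1.13), 't', 13.025)
(array([-0.06  , -0.4299,  0.0013]), np.float64(-1.005), 'cur yaw', np.float64(80.7), 'tilt', np.float64(0.09), 'pos', array([0.4131, 0.0839, 0.2   ]), 'F', array([0.5 , 0.55, 0.06]), 'w', 0.0565, 'q7', np.float64(1.13), 't', 13.025)
```

Nut 4 is light, so it goes to the dish.

Emit:
{"method": "jog_arm", "body": {
  "moves": [
    [-0.003,-0.025,0,-0.05],
    [-0.01,-0.07,0,-0.15],
    [-0.016,-0.115,0,-0.25],
    [-0.022,-0.16,0,-0.36],
    [-0.028,-0.205,0,-0.47],
    [-0.035,-0.25,0,-0.58],
    [-0.041,-0.295,0,-0.69],
    [-0.048,-0.34,0,-0.8],
    [-0.054,-0.385,0,-0.9],
    [-0.06,-0.415,0,-1.0],
    [-0.06,-0.43,0,-1.005],
    [-0.06,-0.43,0,-1.005],
    [-0.06,-0.43,0,-1.005]
  ]
}}

```text
clock: 14.65
position: [0.4028, -0.3512, 0.1999]
ee_rot: [-1.284, 2.866, 0.002]
force: [-0.0, 0.3, -0.8]
width: 0.614
gripper_force: 11.9
```

```bash
python3 -c "
from h import *
im=grab('top'); save(im,'top1.png',s=1); P=cloud(im); X,Y,Z=P[...,0],P[...,1],P[...,2]
sel=(Z>.022)&(Z<.04)&(X>.25)&(X<.66)&(Y<-.25)&(Y>-.6); print(np.nanmin(X[sel]),np.nanmax(X[sel]),np.nanmin(Y[sel]),rimbox(P,sel,.02,.05))
print(goto(.403,-.350,.023,138.3))"
```

```text
0.30957447650563225 0.6102739284724054 -0.5073719334386501 (array([ 0.4938, -0.3399]), array([0.24, 0.3 ]), 60.91, 761)
(array([-0.0037,  0.0025,  0.1776]), np.float64(-0.004), 'cur yaw', np.float64(138.1), 'tilt', np.float64(0.1), 'pos', array([ 0.4021, -0.3544,  0.2006]), 'F', array([-0.9 , -2.94, -0.5 ]), 'w', 0.0559, 'q7', np.float64(2.73), 't', 14.7)
```

View pics/top1.png

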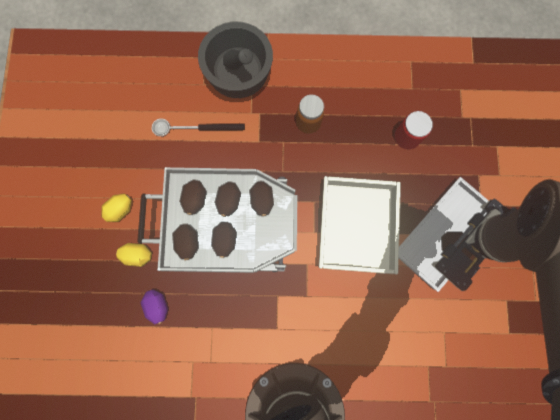

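The dish is unmoved and the held nut is over its tub-side end. Five nuts remain on the tray. Joint 7 is close to its limit, so I turn back slightly as I lower.

Emit:
{"method": "jog_arm", "body": {
  "moves": [
    [-0.002,0.001,0.03,0.1],
    [-0.002,0.001,0.08,0.1],
    [-0.002,0.001,0.12,0.1],
    [-0.002,0.001,0.15,0.1],
    [-0.002,0.001,0.165,0.1],
    [-0.002,0.001,0.173,0.1],
    [-0.002,0.001,0.174,0.1]
  ]
}}

```text
clock: 15.58
position: [0.4043, -0.3478, 0.0269]
ee_rot: [-1.141, 2.927, -0.0]
force: [-0.3, -0.3, -0.1]
width: 0.613
gripper_force: 11.9
```

Emit:
{"method": "jog_arm", "body": {
  "moves": [
    [0,0,0,0],
    [0,0,0,0],
    [0,0,-0.02,0],
    [0,0,-0.07,0],
    [0,0,-0.12,0],
    [0,0,-0.174,0],
    [0,0,-0.174,0]
  ],
  "hand": 0.066
}}

```text
clock: 16.45
position: [0.4064, -0.349, 0.2053]
ee_rot: [-1.139, 2.924, -0.012]
force: [0.3, -0.9, -1.3]
width: 0.717
gripper_force: 0.0
```

```bash
python3 -c "
from h import *
print(goto(.42,.18,.2,87.5))"
```

```text
(array([-0.3678,  0.3804,  0.0025]), np.float64(0.786), 'cur yaw', np.float64(132.6), 'tilt', np.float64(0.48), 'pos', array([ 0.4064, -0.349 ,  0.2053]), 'F', array([ 0.34, -0.91, -1.3 ]), 'w', 0.0658, 'q7', np.float64(2.64), 't', 16.45)
```

Emit:
{"method": "jog_arm", "body": {
  "moves": [
    [-0.02,0.02,0,0.05],
    [-0.055,0.055,0,0.12],
    [-0.09,0.09,0,0.2],
    [-0.125,0.125,0,0.28],
    [-0.16,0.16,0,0.36],
    [-0.195,0.2,0,0.44],
    [-0.23,0.235,0,0.52],
    [-0.265,0.27,0,0.6],
    [-0.3,0.31,0,0.68],
    [-0.335,0.345,0,0.76],
    [-0.36,0.37,0,0.786],
    [-0.368,0.38,0,0.786],
    [-0.368,0.38,0,0.786],
    [-0.368,0.38,0,0.786]
  ]
}}

```text
clock: 18.2
position: [0.418, 0.1792, 0.2004]
ee_rot: [-0.07, -3.14, 0.002]
force: [0.1, 0.8, -0.4]
width: 0.719
gripper_force: 0.0
```

```bash
python3 -c "
from h import *
print(heft(2));print(goto(.42,.18,.115,87.5))"
```

```text
[  0.332 -43.229 -27.688   0.418   0.179   0.201]
(array([-0.0018,  0.0008,  0.0856]), np.float64(-0.001), 'cur yaw', np.float64(87.4), 'tilt', np.float64(0.05), 'pos', array([0.4181, 0.1794, 0.2006]), 'F', array([-0.29, -0.2 ,  0.6 ]), 'w', 0.0657, 'q7', np.float64(0.74), 't', 18.3)
```

Emit:
{"method": "jog_arm", "body": {
  "moves": [
    [-0.002,0.001,0.03,0],
    [-0.002,0.001,0.06,0],
    [-0.002,0.001,0.08,0],
    [-0.002,0.001,0.086,0],
    [-0.002,0.001,0.086,0]
  ]
}}

```text
clock: 18.92
position: [0.4201, 0.1815, 0.1149]
ee_rot: [-0.068, -3.141, 0.0]
force: [-0.5, 0.6, 0.2]
width: 0.716
gripper_force: 0.0
```

Emit:
{"method": "jog_arm", "body": {
  "moves": [
    [0,0,0,0],
    [0,0,0,0],
    [0,0,0,0],
    [0,0,-0.03,0],
    [0,0,-0.06,0],
    [0,0,-0.085,0],
    [0,0,-0.085,0],
    [0,0,-0.085,0]
  ],
  "hand": 0.03
}}

```text
clock: 19.92
position: [0.4197, 0.1816, 0.1992]
ee_rot: [-0.068, -3.14, 0.001]
force: [-0.2, 0.0, -1.7]
width: 0.615
gripper_force: 12.0
```

```bash
python3 -c "
from h import *
print(heft(4)); print(goto(.413,.272,.2,96.1)); print(goto(.517,-.452,.2,133))"
```

```text
[ -0.727 -44.375 -27.901   0.419   0.182   0.199]
(array([ 0.0104,  0.09  , -0.0011]), np.float64(-0.149), 'cur yaw', np.float64(87.6), 'tilt', np.float64(0.08), 'pos', array([0.4195, 0.1817, 0.199 ]), 'F', array([-0.38,  0.11, -0.88]), 'w', 0.0563, 'q7', np.float64(0.73), 't', 20.125)
(array([-0.1244, -0.6289, -0.0009]), np.float64(-0.793), 'cur yaw', np.float64(87.6), 'tilt', np.float64(0.08), 'pos', array([0.4195, 0.1817, 0.199 ]), 'F', array([-0.38,  0.11, -0.88]), 'w', 0.0563, 'q7', np.float64(0.73), 't', 20.125)
```

That reading is ambiguous, so I take more samples.

```bash
python3 -c "
from h import *
print(heft(14))"
```

```text
[ -0.524 -43.872 -27.752   0.42    0.182   0.2  ]
```

Nut 5 is light (about 0.5 N, and the joint 4 torque barely changed). It goes to the far end of the dish.

Emit:
{"method": "jog_arm", "body": {
  "moves": [
    [-0.004,-0.02,0,-0.03],
    [-0.012,-0.06,0,-0.08],
    [-0.02,-0.105,0,-0.14],
    [-0.03,-0.15,0,-0.2],
    [-0.04,-0.2,0,-0.26],
    [-0.05,-0.25,0,-0.32],
    [-0.06,-0.3,0,-0.38],
    [-0.07,-0.35,0,-0.45],
    [-0.08,-0.4,0,-0.52],
    [-0.09,-0.45,0,-0.59],
    [-0.1,-0.5,0,-0.66],
    [-0.11,-0.55,0,-0.73],
    [-0.12,-0.6,0,-0.79],
    [-0.124,-0.629,0,-0.79],
    [-0.124,-0.629,0,-0.79],
    [-0.124,-0.629,0,-0.79]
  ]
}}

```text
clock: 22.82
position: [0.5171, -0.4506, 0.1995]
ee_rot: [-1.148, 2.924, 0.002]
force: [0.1, 1.2, -0.6]
width: 0.606
gripper_force: 12.0
```

```bash
python3 -c "
from h import *
im=grab('side'); save(im,'side1.png',s=1)
im=grab('top'); save(im,'top2.png',crop=(280,140,560,350),s=2)
print(goto(.517,-.452,.026,133))"
```

```text
(array([ 0.0015, -0.0011,  0.1739]), np.float64(-0.001), 'cur yaw', np.float64(132.9), 'tilt', np.float64(0.03), 'pos', array([ 0.5173, -0.4502,  0.1999]), 'F', array([ 0.57,  0.59, -0.37]), 'w', 0.0557, 'q7', np.float64(2.62), 't', 22.925)
```

View pics/side1.png

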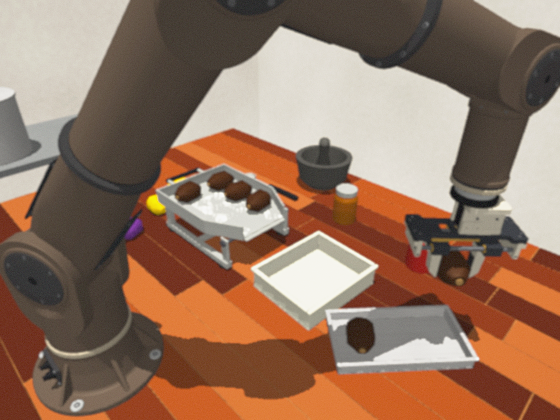

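Nut 4 lies in the dish's left end (360,335), and the dish is in its place. The held nut is above the far end, so I lower it.

Emit:
{"method": "jog_arm", "body": {
  "moves": [
    [0.001,-0.001,0.03,0],
    [0.001,-0.001,0.08,0],
    [0.001,-0.001,0.12,0],
    [0.001,-0.001,0.15,0],
    [0.001,-0.001,0.165,0],
    [0.001,-0.001,0.173,0],
    [0.001,-0.001,0.174,0]
  ]
}}

```text
clock: 23.8
position: [0.5173, -0.4532, 0.0263]
ee_rot: [-1.147, 2.924, -0.001]
force: [0.1, 0.3, 0.1]
width: 0.611
gripper_force: 12.0
```

Emit:
{"method": "jog_arm", "body": {
  "moves": [
    [0,0,0,0],
    [0,0,0,0],
    [0,0,-0.02,0],
    [0,0,-0.07,0],
    [0,0,-0.12,0],
    [0,0,-0.174,0],
    [0,0,-0.174,0],
    [0,0,-0.174,0]
  ],
  "hand": 0.062
}}

```text
clock: 24.8
position: [0.5168, -0.4532, 0.2007]
ee_rot: [-1.146, 2.925, -0.002]
force: [-0.8, 0.0, -0.7]
width: 0.676
gripper_force: 0.0
```

```bash
python3 -c "
from h import *
print(goto(.413,.270,.2,96.1))"
```

```text
(array([-0.4154,  0.6011, -0.    ]), np.float64(0.641), 'cur yaw', np.float64(132.8), 'tilt', np.float64(0.06), 'pos', array([ 0.5168, -0.4532,  0.2007]), 'F', array([-0.78,  0.  , -0.69]), 'w', 0.062, 'q7', np.float64(2.62), 't', 24.8)
```

Emit:
{"method": "jog_arm", "body": {
  "moves": [
    [-0.012,0.017,0,0.02],
    [-0.035,0.05,0,0.06],
    [-0.065,0.095,0,0.11],
    [-0.1,0.145,0,0.16],
    [-0.133,0.193,0,0.21],
    [-0.166,0.24,0,0.26],
    [-0.2,0.289,0,0.31],
    [-0.233,0.337,0,0.36],
    [-0.266,0.385,0,0.41],
    [-0.3,0.433,0,0.46],
    [-0.333,0.482,0,0.51],
    [-0.366,0.53,0,0.56],
    [-0.395,0.573,0,0.61],
    [-0.41,0.593,0,0.641],
    [-0.415,0.601,0,0.641],
    [-0.415,0.601,0,0.641],
    [-0.415,0.601,0,0.641]
  ]
}}

```text
clock: 26.92
position: [0.4133, 0.268, 0.1993]
ee_rot: [0.164, -3.137, 0.002]
force: [0.3, -1.4, -1.5]
width: 0.674
gripper_force: 0.0
```

```bash
python3 -c "
from h import *
print(heft(3));print(goto(.413,.270,.115,96.1))"
```

```text
[  0.157 -48.804 -27.859   0.413   0.268   0.2  ]
(array([0.0002, 0.0016, 0.0847]), np.float64(-0.002), 'cur yaw', np.float64(96.0), 'tilt', np.float64(0.03), 'pos', array([0.4133, 0.2685, 0.1997]), 'F', array([-0.44,  0.54,  0.75]), 'w', 0.0619, 'q7', np.float64(0.68), 't', 27.075)
```

Emit:
{"method": "jog_arm", "body": {
  "moves": [
    [0,0.001,0.03,0],
    [0,0.001,0.06,0],
    [0,0.001,0.078,0],
    [0,0.001,0.085,0],
    [0,0.001,0.085,0]
  ]
}}

```text
clock: 27.7
position: [0.4129, 0.2707, 0.1149]
ee_rot: [0.167, -3.137, -0.0]
force: [-0.9, 0.1, 1.1]
width: 0.678
gripper_force: 0.0
```

Emit:
{"method": "jog_arm", "body": {
  "moves": [
    [0,0,0,0],
    [0,0,0,0],
    [0,0,0,0],
    [0,0,-0.03,0],
    [0,0,-0.06,0],
    [0,0,-0.085,0],
    [0,0,-0.085,0],
    [0,0,-0.085,0]
  ],
  "hand": 0.03
}}

```text
clock: 28.7
position: [0.4126, 0.2702, 0.1991]
ee_rot: [0.166, -3.137, 0.001]
force: [-0.0, -0.3, -0.6]
width: 0.608
gripper_force: 12.0
```

```bash
python3 -c "
from h import *
print(heft(10)); print(goto(.46,-.401,.2,133))"
```

```text
[ -0.514 -49.357 -28.037   0.413   0.27    0.199]
(array([ 2.420e-02, -6.729e-01, -4.000e-04]), np.float64(-0.644), 'cur yaw', np.float64(96.1), 'tilt', np.float64(0.01), 'pos', array([0.4128, 0.2707, 0.1996]), 'F', array([ 0.31, -0.96, -0.34]), 'w', 0.056, 'q7', np.float64(0.67), 't', 29.2)
```

The third light nut goes in the middle slot. With the arm away from the dish, I measure where the first two lie.

```bash
python3 -c "
from h import *
im=grab('top'); save(im,'top3.png',crop=(280,140,560,350),s=2); P=cloud(im)
for n in nuts(im,P,.012,.075): print(*n)
X,Y,Z=P[...,0],P[...,1],P[...,2]
sel=(Z>.02)&(Z<.04)&(X>.25)&(X<.65)&(Y<-.245)&(Y>-.6)
n,l,s,c=cv2.connectedComponentsWithStats(cv2.morphologyEx(sel.astype(np.uint8),cv2.MORPH_CLOSE,np.ones((3,3))))
for i in range(1,n):
    if s[i,4]>100: print(s[i],cv2.minAreaRect(P[sel&(l==i)][:,:2].astype(np.float32)))
"
```

```text
[235.  61.] [0.932 0.176 0.072 0.148 0.137] 99.8 1480
[404. 139.] [ 0.71  -0.286  0.073  0.071  0.043] 46.2 259
[467. 211.] [ 0.517 -0.451  0.055  0.084  0.061] 44.7 607
[429. 253.] [ 0.404 -0.347  0.055  0.084  0.059] 42.2 582
[264. 404.] [0.03  0.075 0.072 0.085 0.035] 145.0 350
[ 398  177  106  114 1146] ((0.459659218788147, -0.40096020698547363), (0.15000542998313904, 0.28023603558540344), 48.031368255615234)
[388 186   7  83 192] ((0.47165447473526, -0.2516581416130066), (0.21737803518772125, 0.012919419445097446), 0.003631238592788577)
[452 197  31  29 189] ((0.513074517250061, -0.4476162791252136), (0.08689350634813309, 0.047496259212493896), 40.10167694091797)
[415 239  29  30 167] ((0.4006727337837219, -0.33997929096221924), (0.08543021231889725, 0.050536368042230606), 23.807621002197266)
```

View pics/top3.png

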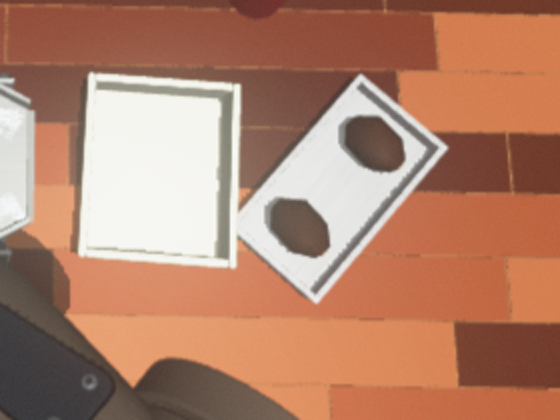

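The two light nuts lie at crop (300,227) and (374,143), with the middle free. I carry the third in.

Emit:
{"method": "jog_arm", "body": {
  "moves": [
    [0.001,-0.02,0,-0.02],
    [0.003,-0.06,0,-0.06],
    [0.005,-0.105,0,-0.11],
    [0.006,-0.15,0,-0.16],
    [0.008,-0.2,0,-0.21],
    [0.009,-0.25,0,-0.26],
    [0.011,-0.3,0,-0.31],
    [0.012,-0.35,0,-0.36],
    [0.014,-0.4,0,-0.41],
    [0.016,-0.45,0,-0.46],
    [0.018,-0.5,0,-0.51],
    [0.02,-0.55,0,-0.56],
    [0.022,-0.6,0,-0.61],
    [0.023,-0.64,0,-0.64],
    [0.024,-0.665,0,-0.64],
    [0.024,-0.671,0,-0.64],
    [0.024,-0.671,0,-0.64],
    [0.024,-0.671,0,-0.64]
  ]
}}

```text
clock: 31.5
position: [0.4604, -0.3975, 0.1999]
ee_rot: [-1.148, 2.924, 0.0]
force: [-0.1, 0.7, 0.4]
width: 0.61
gripper_force: 12.0
```

```bash
python3 -c "
from h import *
im=grab('side'); P=cloud(im); save(im,'side2.png',crop=(200,180,560,420),s=1.5)
print(goto(.4605,-.399,.027,133))"
```

```text
(array([ 0.0009, -0.0011,  0.173 ]), np.float64(-0.002), 'cur yaw', np.float64(132.9), 'tilt', np.float64(0.01), 'pos', array([ 0.4604, -0.3977,  0.2   ]), 'F', array([-0.31, -0.41, -0.85]), 'w', 0.056, 'q7', np.float64(2.6), 't', 31.55)
```

View pics/side2.png

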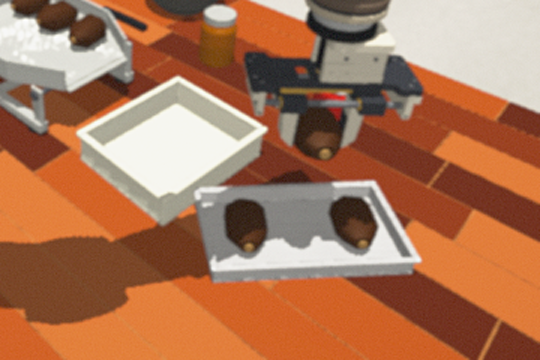

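The dish has its two nuts at crop (247,225) and (352,222), and the gap under the held nut is clear. I lower and release.

Emit:
{"method": "jog_arm", "body": {
  "moves": [
    [0.001,-0.001,0.03,0],
    [0.001,-0.001,0.08,0],
    [0.001,-0.001,0.12,0],
    [0.001,-0.001,0.145,0],
    [0.001,-0.001,0.16,0],
    [0.001,-0.001,0.172,0],
    [0.001,-0.001,0.173,0]
  ]
}}

```text
clock: 32.42
position: [0.4605, -0.4005, 0.0273]
ee_rot: [-1.145, 2.925, -0.001]
force: [0.1, 0.4, 0.2]
width: 0.612
gripper_force: 12.3
```

Emit:
{"method": "jog_arm", "body": {
  "moves": [
    [0,0,0,0],
    [0,0,0,0],
    [0,0,-0.02,0],
    [0,0,-0.07,0],
    [0,0,-0.12,0],
    [0,0,-0.174,0],
    [0,0,-0.174,0],
    [0,0,-0.174,0]
  ],
  "hand": 0.061
}}

```text
clock: 33.42
position: [0.4597, -0.4004, 0.2015]
ee_rot: [1.145, -2.925, 0.001]
force: [0.3, 0.5, -0.1]
width: 0.664
gripper_force: 0.0
```

```bash
python3 -c "
from h import *
print(goto(.474,.02,.2,180))"
```

```text
(array([-0.2959,  0.299 ,  0.0012]), np.float64(-0.825), 'cur yaw', np.float64(132.7), 'tilt', np.float64(0.04), 'pos', array([ 0.4597, -0.4004,  0.2015]), 'F', array([ 0.26,  0.5 , -0.13]), 'w', 0.061, 'q7', np.float64(2.61), 't', 33.425)
```

All three light nuts are out. Before moving on to the tub rim, I check the scene.

```bash
python3 -c "
from h import *
print(goto(.469,-.256,.2,86.7))"
```

```text
(array([-0.1049,  0.0997,  0.0014]), np.float64(0.804), 'cur yaw', np.float64(132.7), 'tilt', np.float64(0.04), 'pos', array([ 0.4597, -0.4004,  0.2015]), 'F', array([ 0.26,  0.5 , -0.13]), 'w', 0.061, 'q7', np.float64(2.61), 't', 33.425)
```

Emit:
{"method": "jog_arm", "body": {
  "moves": [
    [-0.1,0.1,0,0.1],
    [-0.103,0.105,0,0.25],
    [-0.103,0.105,0,0.4],
    [-0.103,0.105,0,0.55],
    [-0.103,0.105,0,0.7],
    [-0.103,0.105,0,0.8],
    [-0.103,0.105,0,0.8],
    [-0.103,0.105,0,0.8]
  ],
  "hand": 0.035
}}

```text
clock: 34.42
position: [0.4639, -0.2533, 0.2002]
ee_rot: [-0.081, -3.139, -0.001]
force: [0.6, -0.3, 0.4]
width: 0.383
gripper_force: 0.0
```

```bash
python3 -c "
from h import *
im=grab('top'); save(im,'top4.png'); P=cloud(im); X,Y,Z=P[...,0],P[...,1],P[...,2]
for n in nuts(im,P,.012,.075): print(*n)
print('tub',rimbox(P,(X>.3)&(X<.64)&(Y>-.3)&(Y<-.0),.055,.068))
im=grab('side'); P=cloud(im); X,Y,Z=P[...,0],P[...,1],P[...,2]
print('tub',rimbox(P,(X>.3)&(X<.64)&(Y>-.3)&(Y<-.0),.055,.068))
print(goto(.469,-.256,.044,86.7))"
```

```text
[235.  61.] [0.931 0.175 0.072 0.145 0.134] 99.0 1483
[404. 139.] [ 0.709 -0.287  0.073  0.072  0.045] 49.0 265
[451. 239.] [ 0.443 -0.401  0.055  0.07   0.04 ] 77.2 302
[420. 252.] [ 0.407 -0.323  0.055  0.086  0.059] 42.5 612
[291. 392.] [0.056 0.002 0.07  0.223 0.114] 93.8 1426
tub (array([ 0.4728, -0.1812]), array([0.241, 0.24 ]), 86.89, 1207)
tub (array([ 0.474 , -0.1615]), array([0.203, 0.241]), 86.84, 1131)
(array([-0.0051, -0.0024,  0.1564]), np.float64(0.005), 'cur yaw', np.float64(87.0), 'tilt', np.float64(0.04), 'pos', array([ 0.4641, -0.2534,  0.2004]), 'F', array([ 0.43, -0.26, -0.35]), 'w', 0.0351, 'q7', np.float64(1.68), 't', 34.525)
```

View pics/top4.png

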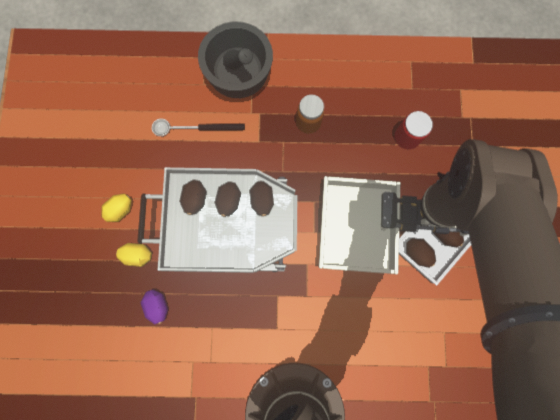

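The three sound nuts are on the tray in the far row, and the tub is unmoved. The dish seems to have been knocked towards the tub (its nut is now at 420,252), so I look from the side.

```bash
python3 -c "
from h import *
im=grab('side'); save(im,'side3.png',crop=(200,180,560,420),s=1.5); P=cloud(im); X,Y,Z=P[...,0],P[...,1],P[...,2]
for n in nuts(im,P,.012,.075): print(*n)
sel=(Z>.02)&(Z<.04)&(X>.25)&(X<.65)&(Y<-.2)&(Y>-.6)
n,l,s,c=cv2.connectedComponentsWithStats(sel.astype(np.uint8))
for i in range(1,n):
    if s[i,4]>100: print(s[i],cv2.minAreaRect(P[l==i][:,:2].astype(np.float32)))
"
```

```text
[352. 327.] [ 0.408 -0.324  0.052  0.092  0.056] 39.0 737
[435. 327.] [ 0.533 -0.449  0.052  0.095  0.064] 50.4 798
[396. 333.] [ 0.458 -0.401  0.052  0.094  0.06 ] 51.1 810
[ 292  272  188   90 2510] ((0.478733092546463, -0.33380112051963806), (0.24940061569213867, 0.3612680733203888), 48.151981353759766)
[419 315  33  31 308] ((0.5158724784851074, -0.4503696858882904), (0.046358224004507065, 0.0700129047036171), 6.2046308517456055)
[380 321  32  32 294] ((0.4402187168598175, -0.40079182386398315), (0.042716845870018005, 0.07119747251272202), 5.6759843826293945)
```

View pics/side3.png

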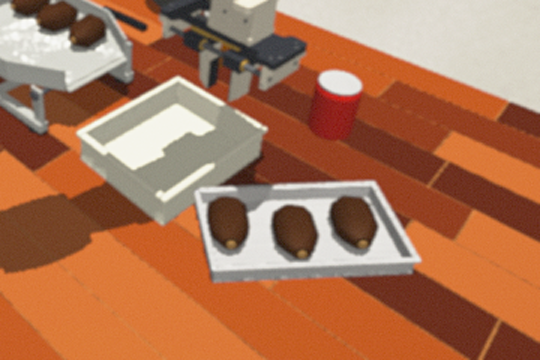

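The dish has not moved: its first nut was only nudged, and all three lie side by side in it. I measure the stand and lip, then move down onto the tub rim.

```bash
python3 -c "
from h import *
for n in('top0','side0'):
    P=np.load(n+'.npz')['P']; X,Y,Z=P[...,0],P[...,1],P[...,2]
    b=(X>.3)&(X<.64)&(Y>-.04)&(Y<.2)
    for lo,hi in((.012,.03),(.03,.05),(.05,.075),(.088,.102)):
        y=Y[b&(Z>lo)&(Z<hi)]; print(n,lo,len(y),np.sort(y)[:12:3].round(3) if len(y) else '')
P=np.load('top0.npz')['P']; X,Y,Z=P[...,0],P[...,1],P[...,2]
for a in(.43,.47,.5): 
    y=Y[(abs(X-a)<.01)&(Z>.088)&(Y<.1)&(Y>-.05)]; print(a,y.min())
q=P[(Z>.117)&(Z<.13)&(Y>.365)&(Y<.41)&(X>.42)&(X<.52)]; print('bar',q.min(0),q.max(0),np.median(q,0))
"
```

```text
top0 0.012 87 [0.031 0.034 0.039 0.047]
top0 0.03 3 [0.055]
top0 0.05 6 [0.03  0.036]
top0 0.088 4130 [0.004 0.004 0.004 0.004]
side0 0.012 507 [0.028 0.029 0.03  0.03 ]
side0 0.03 75 [0.029 0.029 0.03  0.03 ]
side0 0.05 75 [0.028 0.029 0.03  0.03 ]
side0 0.088 1549 [0.003 0.003 0.003 0.004]
0.43 0.004047124992596239
0.47 0.004438866032553585
0.5 0.004841916093662249
bar [0.42024727 0.36673085 0.11726006] [0.51984266 0.38844313 0.12672282] [0.46950952 0.3802059  0.1210606 ]
```

Emit:
{"method": "jog_arm", "body": {
  "moves": [
    [-0.005,-0.0025,0.05,0.005],
    [-0.005,-0.0025,0.1,0.005],
    [-0.005,-0.0025,0.135,0.005],
    [-0.005,-0.0025,0.15,0.005],
    [-0.005,-0.0025,0.156,0.005],
    [-0.005,-0.0025,0.156,0.005]
  ]
}}

```text
clock: 35.33
position: [0.4698, -0.2564, 0.0455]
ee_rot: [0.092, 3.139, -0.001]
force: [0.6, -1.1, 1.1]
width: 0.381
gripper_force: 0.0
```

Emit:
{"method": "jog_arm", "body": {
  "moves": [
    [0,0,0,0],
    [0,0,0,0],
    [0,0,0,0],
    [0,0,0,0]
  ],
  "hand": 0,
  "newtons": 30
}}

```text
clock: 35.83
position: [0.4694, -0.2563, 0.0452]
ee_rot: [0.092, 3.14, -0.0]
force: [-1.2, 0.5, 6.4]
width: 0.103
gripper_force: 30.0
```

```bash
python3 -c "
from h import *
print(goto(.469,-.175,.044,90))"
```

```text
(array([0.0052, 0.0811, 0.0012]), np.float64(-0.059), 'cur yaw', np.float64(86.6), 'tilt', np.float64(0.03), 'pos', array([ 0.4694, -0.2563,  0.0452]), 'F', array([-1.16,  0.46,  6.43]), 'w', 0.0094, 'q7', np.float64(1.52), 't', 35.825)
```

Emit:
{"method": "jog_arm", "body": {
  "moves": [
    [0.001,0.008,0,-0.005],
    [0.001,0.02,0,-0.015],
    [0.002,0.032,0,-0.025],
    [0.003,0.044,0,-0.035],
    [0.004,0.056,0,-0.045],
    [0.004,0.068,0,-0.055],
    [0.005,0.076,0,-0.059],
    [0.005,0.081,0,-0.059],
    [0.005,0.081,0,-0.059],
    [0.005,0.081,0,-0.059]
  ]
}}

```text
clock: 37.08
position: [0.4694, -0.1745, 0.0452]
ee_rot: [-0.001, 3.141, -0.0]
force: [0.1, -1.3, 7.8]
width: 0.103
gripper_force: 30.0
```

Emit:
{"method": "jog_arm", "body": {
  "moves": [
    [0,0,0,0],
    [0,0,0,0],
    [0,0,-0.03,0],
    [0,0,-0.09,0],
    [0,0,-0.15,0],
    [0,0,-0.19,0],
    [0,0,-0.2,0],
    [0,0,-0.2,0]
  ],
  "hand": 0.035
}}

```text
clock: 38.08
position: [0.4687, -0.175, 0.2444]
ee_rot: [0.0, -3.142, 0.0]
force: [0.4, -0.7, -0.3]
width: 0.383
gripper_force: 0.0
```

```bash
python3 -c "
from h import *
im=grab('side'); P=cloud(im); X,Y,Z=P[...,0],P[...,1],P[...,2]
print('tub',rimbox(P,(X>.3)&(X<.64)&(Y>-.24)&(Y<.025),.055,.068))
print(goto(.4695,.380,.245,90))"
```

```text
tub (array([ 0.4691, -0.0805]), array([0.204, 0.243]), 89.97, 978)
(array([-0.0013,  0.555 , -0.0012]), np.float64(0.0), 'cur yaw', np.float64(90.0), 'tilt', np.float64(0.09), 'pos', array([ 0.4683, -0.175 ,  0.2436]), 'F', array([ 0.41, -0.19, -0.91]), 'w', 0.0351, 'q7', np.float64(1.62), 't', 38.125)
```

The tub is squared up at its place (front edge about y .02, lip about .005). Now I go to the handle.

Emit:
{"method": "jog_arm", "body": {
  "moves": [
    [0,0.02,0,0],
    [0,0.06,0,0],
    [0,0.11,0,0],
    [0,0.16,0,0],
    [0,0.21,0,0],
    [0,0.26,0,0],
    [0,0.31,0,0],
    [0,0.36,0,0],
    [0,0.41,0,0],
    [0,0.46,0,0],
    [0,0.51,0,0],
    [0,0.54,0,0],
    [0,0.555,0,0],
    [0,0.555,0,0],
    [0,0.555,0,0]
  ]
}}

```text
clock: 40.0
position: [0.4691, 0.3785, 0.2444]
ee_rot: [-0.002, -3.141, 0.002]
force: [0.6, -0.0, 0.0]
width: 0.38
gripper_force: 0.0
```

```bash
python3 -c "
from h import *
print(goto(.4695,.380,.107,90))
for t in np.arange(0,.72,.05): print(round(t,2),np.round(.3415*np.array([np.cos(.0938+t)-np.cos(.0938),np.sin(.0938+t)-np.sin(.0938)]),4))"
```

```text
(array([-0.0004,  0.0017,  0.1374]), np.float64(-0.001), 'cur yaw', np.float64(89.9), 'tilt', np.float64(0.08), 'pos', array([0.4691, 0.3785, 0.2444]), 'F', array([ 0.63, -0.04,  0.01]), 'w', 0.0349, 'q7', np.float64(0.48), 't', 40.0)
0.0 [0. 0.]
0.05 [-0.002  0.017]
0.1 [-0.0049  0.0338]
0.15 [-0.0086  0.0504]
0.2 [-0.0131  0.0669]
0.25 [-0.0185  0.0831]
0.3 [-0.0246  0.099 ]
0.35 [-0.0316  0.1146]
0.4 [-0.0393  0.1299]
0.45 [-0.0478  0.1447]
0.5 [-0.057   0.1591]
0.55 [-0.0669  0.173 ]
0.6 [-0.0774  0.1864]
0.65 [-0.0887  0.1992]
0.7 [-0.1006  0.2115]
```

Emit:
{"method": "jog_arm", "body": {
  "moves": [
    [0,0.002,0.05,0],
    [0,0.002,0.1,0],
    [0,0.002,0.125,0],
    [0,0.002,0.137,0],
    [0,0.002,0.137,0]
  ]
}}

```text
clock: 40.62
position: [0.4692, 0.3811, 0.1078]
ee_rot: [-0.002, -3.141, 0.001]
force: [-0.3, -0.4, 1.2]
width: 0.382
gripper_force: 0.0
```

Emit:
{"method": "jog_arm", "body": {
  "moves": [
    [0,0,0,0],
    [0,0,0,0],
    [0,0,0,0],
    [0,0,0,0]
  ],
  "hand": 0,
  "newtons": 20
}}

```text
clock: 41.12
position: [0.4693, 0.3824, 0.1086]
ee_rot: [-0.0, 3.14, 0.001]
force: [-1.3, -1.1, 6.8]
width: 0.143
gripper_force: 20.0
```

Emit:
{"method": "jog_arm", "body": {
  "moves": [
    [0,-0.001,-0.008,0],
    [0,-0.002,-0.017,0],
    [0,-0.005,-0.034,0],
    [0,-0.009,-0.05,0],
    [0,-0.013,-0.067,0],
    [0,-0.0185,-0.083,0],
    [0,-0.0245,-0.099,0],
    [0,-0.028,-0.107,0],
    [0,-0.0315,-0.1145,0],
    [0,-0.0315,-0.1145,0]
  ]
}}

```text
clock: 42.38
position: [0.4692, 0.3518, 0.2233]
ee_rot: [-0.001, 3.14, 0.005]
force: [3.6, 7.6, -2.7]
width: 0.144
gripper_force: 20.0
```

```bash
python3 -c "
from h import *
print(goto(.4695,.380,.107,90))
im=grab('side'); save(im,'side4.png')"
```

```text
(array([-1.000e-04,  2.780e-02,  1.164e-01]), np.float64(0.0), 'cur yaw', np.float64(90.0), 'tilt', np.float64(0.2), 'pos', array([0.4692, 0.3518, 0.2233]), 'F', array([ 3.59,  7.55, -2.74]), 'w', 0.0132, 'q7', np.float64(0.5), 't', 42.375)
```

View pics/side4.png

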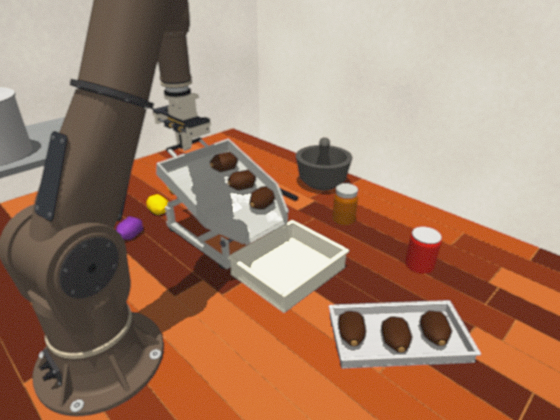

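The tray is up about 0.35 rad with the nuts still on it. The tub is under the lip. I raise it on slowly.

Emit:
{"method": "jog_arm", "body": {
  "moves": [
    [0,-0.0035,-0.0075,0],
    [0,-0.007,-0.015,0],
    [0,-0.011,-0.0225,0],
    [0,-0.0155,-0.03,0],
    [0,-0.02,-0.037,0],
    [0,-0.0245,-0.0445,0],
    [0,-0.0295,-0.0515,0],
    [0,-0.0345,-0.0585,0],
    [0,-0.0395,-0.065,0],
    [0,-0.045,-0.072,0],
    [0,-0.0505,-0.078,0],
    [0,-0.056,-0.0845,0],
    [0,-0.061,-0.0895,0],
    [0,-0.065,-0.094,0],
    [0,-0.065,-0.094,0],
    [0,-0.065,-0.094,0]
  ]
}}

```text
clock: 44.42
position: [0.4692, 0.2881, 0.318]
ee_rot: [-0.002, 3.139, 0.008]
force: [3.2, 8.7, 4.9]
width: 0.143
gripper_force: 20.0
```

```bash
python3 -c "
from h import *
print(goto(.4695,.3815,.108,90))
im=grab('side'); save(im,'side5.png')"
```

```text
(array([2.000e-04, 9.230e-02, 2.104e-01]), np.float64(0.002), 'cur yaw', np.float64(90.1), 'tilt', np.float64(0.34), 'pos', array([0.4692, 0.2881, 0.318 ]), 'F', array([3.21, 8.71, 4.89]), 'w', 0.0131, 'q7', np.float64(0.67), 't', 44.425)
```

View pics/side5.png

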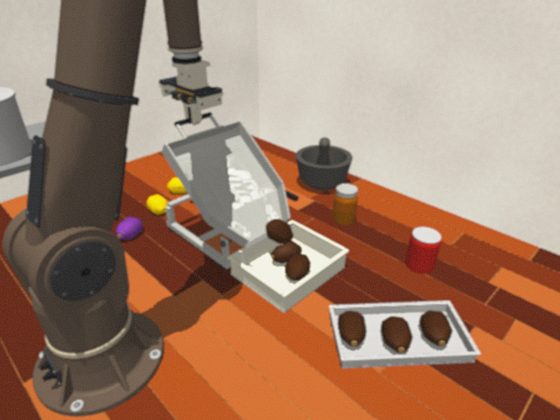

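All three nuts have reached the tub. The rear one (280,230) is near the lip, so I check its position before lowering.

Emit:
{"method": "jog_arm", "body": {
  "moves": [
    [0,0,0,0],
    [0,0,0,0],
    [0,0,0,0],
    [0,0,0,0]
  ]
}}

```text
clock: 44.98
position: [0.4692, 0.2882, 0.3179]
ee_rot: [-0.003, 3.139, 0.008]
force: [3.7, 8.4, 3.8]
width: 0.145
gripper_force: 20.0
```

```bash
python3 -c "
from h import *
im=grab('top'); P=cloud(im)
for n in nuts(im,P,.012,.15): print(*n)
im=grab('side'); P=cloud(im); save(im,'side6.png',crop=(200,180,380,320),s=3)
for n in nuts(im,P,.012,.15): print(*n)"
```

```text
[404. 138.] [ 0.708 -0.281  0.081  0.071  0.042] 42.3 267
[465. 205.] [ 0.532 -0.447  0.055  0.074  0.068] 44.0 585
[311. 213.] [ 0.485 -0.038  0.112  0.108  0.074] 93.4 700
[448. 233.] [ 0.458 -0.397  0.055  0.073  0.069] 45.0 603
[420. 252.] [ 0.406 -0.323  0.056  0.084  0.055] 44.7 589
[266. 404.] [0.044 0.073 0.138 0.082 0.044] 140.1 457
[ 14. 130.] [0.219 1.199 0.145 0.48  0.079] 42.1 648
[323. 166.] [0.866 0.14  0.12  0.33  0.192] 36.1 1882
[224. 238.] [0.353 0.021 0.143 0.174 0.084] 114.1 368
[287. 250.] [ 0.456 -0.079  0.108  0.25   0.08 ] 70.1 1422
[352. 327.] [ 0.407 -0.325  0.052  0.094  0.056] 41.1 748
[435. 327.] [ 0.534 -0.449  0.052  0.1    0.061] 48.2 813
[396. 333.] [ 0.458 -0.401  0.052  0.093  0.061] 53.3 810
```

View pics/side6.png

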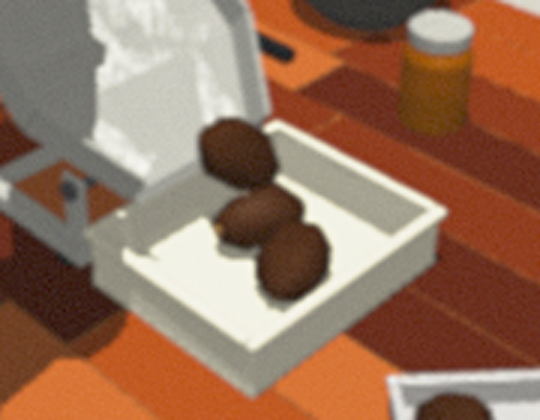

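The rear nut leans between the lip and the second nut, with its top at about .112. I shake the tray a little.

Emit:
{"method": "jog_arm", "body": {
  "moves": [
    [0,0.009,0.011,0],
    [0,0.018,0.022,0],
    [0,0.009,0.011,0],
    [0,-0.002,-0.002,0],
    [0,0.009,0.011,0],
    [0,0.018,0.022,0],
    [0,0.009,0.011,0],
    [0,-0.002,-0.002,0],
    [0,0.018,0.022,0],
    [0,0.002,0.002,0],
    [0,0.018,0.022,0],
    [0,-0.002,-0.002,0],
    [0,0,0,0]
  ]
}}

```text
clock: 46.7
position: [0.4686, 0.2872, 0.3186]
ee_rot: [-0.001, 3.14, 0.006]
force: [-0.0, 8.9, 3.8]
width: 0.147
gripper_force: 20.0
```

```bash
python3 -c "
from h import *
im=grab('top'); P=cloud(im)
for n in nuts(im,P,.012,.15): print(*n)
save(im,'top5.png',crop=(250,150,430,290),s=3)
im=grab('side'); P=cloud(im); save(im,'side7.png',crop=(200,180,380,320),s=3)
print(arm.observe()['position'],arm.observe()['width'])"
```

```text
[404. 138.] [ 0.708 -0.281  0.082  0.072  0.042] 43.5 281
[465. 205.] [ 0.532 -0.447  0.055  0.074  0.068] 43.5 593
[311. 213.] [ 0.486 -0.038  0.112  0.108  0.075] 93.1 670
[448. 233.] [ 0.458 -0.398  0.055  0.073  0.068] 45.4 603
[420. 252.] [ 0.406 -0.323  0.055  0.084  0.055] 44.4 589
[266. 403.] [0.049 0.075 0.14  0.086 0.048] 139.8 485
[0.46849599 0.28795771 0.31777924] 0.14470952677366777
```

View pics/side7.png

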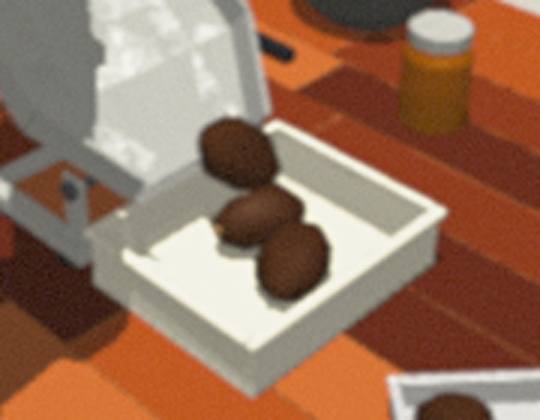

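The nut is still wedged. I lower the tray along the same arc and see what it does. If needed I pick it by hand.

Emit:
{"method": "jog_arm", "body": {
  "moves": [
    [0,0.01,0.011,0],
    [0,0.02,0.0225,0],
    [0,0.031,0.036,0],
    [0,0.04,0.05,0],
    [0,0.049,0.064,0],
    [0,0.058,0.079,0],
    [0,0.0655,0.0945,0],
    [0,0.0725,0.11,0],
    [0,0.0785,0.126,0],
    [0,0.084,0.142,0],
    [0,0.088,0.158,0],
    [0,0.092,0.175,0],
    [0,0.094,0.185,0],
    [0,0.0955,0.195,0],
    [0,0.0965,0.204,0],
    [0,0.0965,0.2085,0],
    [0,0.0965,0.2085,0]
  ]
}}

```text
clock: 48.92
position: [0.4687, 0.3824, 0.1079]
ee_rot: [-0.001, 3.141, 0.001]
force: [-1.9, 5.2, 2.0]
width: 0.143
gripper_force: 20.0
```

Emit:
{"method": "jog_arm", "body": {
  "moves": [
    [0,0,0,0],
    [0,0,0,0],
    [0,0,0,0],
    [0,0,-0.05,0],
    [0,0,-0.1,0],
    [0,0,-0.14,0],
    [0,0,-0.14,0],
    [0,0,-0.14,0]
  ],
  "hand": 0.04
}}

```text
clock: 49.92
position: [0.4689, 0.3812, 0.247]
ee_rot: [-0.0, -3.141, 0.002]
force: [0.4, 0.2, 0.6]
width: 0.437
gripper_force: 0.0
```

```bash
python3 -c "
from h import *
im=grab('top'); P=cloud(im)
for n in nuts(im,P,.012,.15): print(*n)
im=grab('side'); P=cloud(im); save(im,'side8.png',crop=(150,150,400,330),s=3)
for n in nuts(im,P,.012,.15): print(*n)
print(arm.observe()['position'],arm.observe()['width'])
P=P.reshape(-1,3); q=P[(abs(P[:,0]-.47)<.03)&(P[:,2]>.1)&(P[:,1]>.36)&(P[:,1]<.41)&(P[:,2]<.14)]; print(np.median(q,0))"
```

```text
[465. 205.] [ 0.532 -0.447  0.055  0.074  0.068] 44.1 586
[317. 217.] [ 0.476 -0.059  0.111  0.15   0.075] 67.0 998
[448. 233.] [ 0.458 -0.398  0.055  0.073  0.068] 44.3 588
[420. 252.] [ 0.406 -0.323  0.055  0.084  0.055] 44.2 589
[ 16. 129.] [0.223 1.196 0.146 0.484 0.07 ] 44.0 573
[323. 167.] [0.867 0.139 0.12  0.331 0.19 ] 36.2 1868
[214. 212.] [0.442 0.191 0.096 0.144 0.089] 71.2 494
[288. 251.] [ 0.457 -0.08   0.106  0.247  0.08 ] 67.5 1335
[351. 327.] [ 0.408 -0.325  0.052  0.092  0.056] 41.8 745
[435. 327.] [ 0.533 -0.449  0.052  0.095  0.063] 49.6 801
[396. 333.] [ 0.458 -0.401  0.053  0.094  0.061] 51.8 815
[0.46858359 0.38108761 0.2462871 ] 0.4375170171868183
[0.46937925 0.37755309 0.11667065]
```

View pics/side8.png

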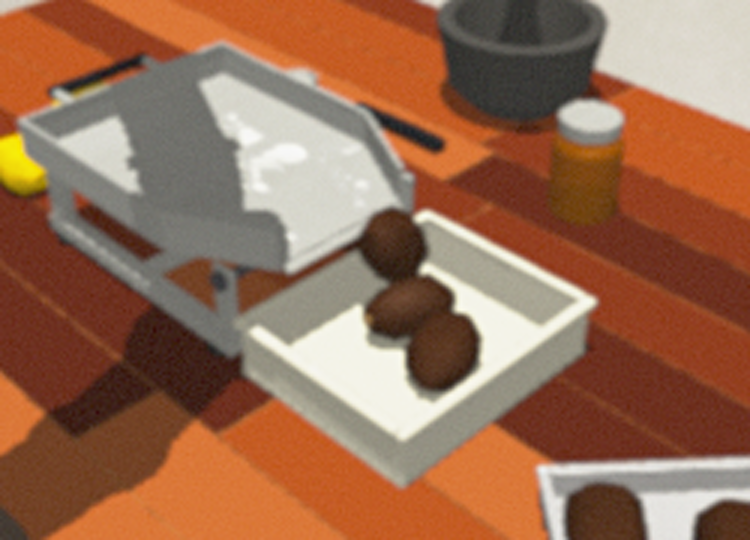

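The tray is level, and the rear nut now stands upright in the tub near the lip (395,245). I measure how it stands.

```bash
python3 -c "
from h import *
out=[]
for n in('top','side'):
    im=grab(n); P=cloud(im); X,Y,Z=P[...,0],P[...,1],P[...,2]
    V=im['color'].max(-1)
    m=(V<115)&(X>.36)&(X<.58)&(Y>-.18)&(Y<.06)
    for lo,hi in((.02,.035),(.035,.05),(.05,.065),(.065,.08),(.08,.095),(.095,.115)):
        q=P[m&(Z>lo)&(Z<hi)]
        if len(q)>5: print(n,lo,len(q),'x',np.percentile(q[:,0],[3,50,97]).round(3),'y',np.percentile(q[:,1],[3,50,97]).round(3))
    print('tub',rimbox(P,(X>.3)&(X<.64)&(Y>-.24)&(Y<.025)&(V>120),.055,.066))
print(goto(.5,-.015,.25,90))"
```

```text
top 0.02 16 x [0.433 0.454 0.495] y [-0.115 -0.086 -0.046]
top 0.035 350 x [0.438 0.47  0.522] y [-0.133 -0.087 -0.026]
top 0.05 355 x [0.46  0.487 0.517] y [-0.126 -0.058 -0.036]
top 0.08 77 x [0.473 0.486 0.532] y [-0.038 -0.018  0.003]
top 0.095 282 x [0.478 0.5   0.523] y [-0.034 -0.014  0.005]
tub (array([ 0.4693, -0.0802]), array([0.239, 0.199]), 0.3, 691)
side 0.02 162 x [0.431 0.453 0.497] y [-0.142 -0.125 -0.046]
side 0.035 459 x [0.436 0.463 0.511] y [-0.138 -0.099 -0.032]
side 0.05 355 x [0.448 0.482 0.513] y [-0.125 -0.064 -0.014]
side 0.065 103 x [0.362 0.49  0.531] y [-0.04  -0.034  0.038]
side 0.08 184 x [0.361 0.478 0.523] y [-0.039 -0.023  0.047]
side 0.095 160 x [0.476 0.496 0.555] y [-0.035 -0.022  0.042]
tub (array([ 0.4683, -0.0796]), array([0.243, 0.203]), 0.0, 906)
(array([-0.0313, -0.3963, -0.0031]), np.float64(0.0), 'cur yaw', np.float64(90.0), 'tilt', np.float64(0.12), 'pos', array([0.4686, 0.3813, 0.2464]), 'F', array([-0.52, -0.14,  1.  ]), 'w', 0.0397, 'q7', np.float64(0.48), 't', 50.125)
```

It stands nearly upright at (.50,-.016), top .11, perched on something. I grip it by its upper part across x, lift it, and set it down in the free part of the tub.

Emit:
{"method": "jog_arm", "body": {
  "moves": [
    [-0.001,-0.02,0,0.1],
    [-0.004,-0.06,0,0.25],
    [-0.008,-0.1,0,0.4],
    [-0.012,-0.15,0,0.56],
    [-0.016,-0.2,0,0.72],
    [-0.02,-0.25,0,0.88],
    [-0.024,-0.3,0,1.04],
    [-0.028,-0.34,0,1.2],
    [-0.031,-0.37,0,1.36],
    [-0.031,-0.39,0,1.5],
    [-0.031,-0.399,0,1.571],
    [-0.031,-0.399,0,1.571],
    [-0.031,-0.399,0,1.571]
  ],
  "hand": 0.085,
  "newtons": 12
}}

```text
clock: 51.75
position: [0.4998, -0.0164, 0.2474]
ee_rot: [-2.218, -2.224, 0.0]
force: [0.4, 0.3, -0.6]
width: 0.923
gripper_force: 0.0
```

```bash
python3 -c "
from h import *
im=grab('side'); P=cloud(im); X,Y,Z=P[...,0],P[...,1],P[...,2]; V=im['color'].max(-1)
q=P[(V<115)&(X>.45)&(X<.55)&(Y>-.06)&(Y<.02)&(Z>.09)&(Z<.12)]; print(len(q),q.mean(0),q.min(0),q.max(0))
print(goto(.5,-.018,.081,180))"
```

```text
281 [ 0.49799877 -0.01248885  0.09999861] [ 0.45022371 -0.04012455  0.09004149] [0.544583   0.01969102 0.11944018]
(array([-0.0017,  0.0002,  0.1665]), np.float64(0.002), 'cur yaw', np.float64(0.1), 'tilt', np.float64(0.03), 'pos', array([ 0.4998, -0.0163,  0.2475]), 'F', array([ 0.  , -0.15,  0.08]), 'w', 0.0848, 'q7', np.float64(-0.18), 't', 51.8)
```

Emit:
{"method": "jog_arm", "body": {
  "moves": [
    [-0.002,0,0.05,0],
    [-0.002,0,0.1,0],
    [-0.002,0,0.135,0],
    [-0.002,0,0.155,0],
    [-0.002,0,0.166,0],
    [-0.002,0,0.166,0]
  ]
}}

```text
clock: 52.55
position: [0.5002, -0.0187, 0.0817]
ee_rot: [-2.22, -2.222, -0.0]
force: [0.3, 0.7, -0.3]
width: 0.926
gripper_force: 0.0
```

Emit:
{"method": "jog_arm", "body": {
  "moves": [
    [0,0,0,0],
    [0,0,0,0],
    [0,0,0,0],
    [0,0,0,0]
  ],
  "hand": 0.02
}}

```text
clock: 53.05
position: [0.5009, -0.0188, 0.0824]
ee_rot: [2.22, 2.221, 0.003]
force: [2.5, 2.0, 5.7]
width: 0.75
gripper_force: 12.1
```

Emit:
{"method": "jog_arm", "body": {
  "moves": [
    [0,0,-0.01,0],
    [0,0,-0.025,0],
    [0,0,-0.045,0],
    [0,0,-0.065,0],
    [0,0,-0.08,0],
    [0,0,-0.08,0]
  ]
}}

```text
clock: 53.8
position: [0.5005, -0.0192, 0.1629]
ee_rot: [2.221, 2.22, 0.002]
force: [-0.1, -0.0, -2.3]
width: 0.748
gripper_force: 11.7
```

```bash
python3 -c "
from h import *
im=grab('side'); save(im,'side9.png',crop=(200,120,400,320),s=2.5)
P=cloud(im); X,Y,Z=P[...,0],P[...,1],P[...,2]; V=im['color'].max(-1)
for lo in np.arange(.02,.2,.015):
    q=P[(V<115)&(X>.36)&(X<.58)&(Y>-.17)&(Y<.02)&(Z>lo)&(Z<lo+.015)]
    if len(q)>8: print(lo.round(3),len(q),np.percentile(q[:,0],[3,97]).round(3),np.percentile(q[:,1],[3,97]).round(3))
print(heft(3)); print(goto(.41,-.07,.161,0))"
```

```text
0.02 160 [0.43  0.487] [-0.142 -0.049]
0.035 459 [0.437 0.513] [-0.139 -0.041]
0.05 304 [0.451 0.509] [-0.126 -0.043]
0.08 66 [0.402 0.527] [0.002 0.02 ]
0.11 13 [0.489 0.526] [-0.032 -0.009]
0.125 58 [0.474 0.528] [-0.039 -0.012]
0.14 87 [0.467 0.525] [-0.039 -0.025]
0.155 143 [0.47  0.536] [-0.038 -0.014]
0.17 142 [0.475 0.536] [-0.035 -0.013]
0.185 49 [0.483 0.538] [-0.03  -0.012]
[-1.4010e+00 -5.4740e+01 -2.7255e+01  4.9900e-01 -1.9000e-02  1.6100e-01]
(array([-0.0508, -0.0893,  0.0001]), np.float64(-0.0), 'cur yaw', np.float64(-0.0), 'tilt', np.float64(0.09), 'pos', array([ 0.4993, -0.0192,  0.161 ]), 'F', array([ 0.71, -0.53, -1.36]), 'w', 0.0686, 'q7', np.float64(-0.23), 't', 54.0)
```

The nut is held (69 mm across, about 1.4 N). I move it to the free side of the tub at (.418,-.05) and release it just above the floor.

Emit:
{"method": "jog_arm", "body": {
  "moves": [
    [-0.015,-0.02,0,0],
    [-0.031,-0.05,0,0],
    [-0.031,-0.081,0,0],
    [-0.031,-0.081,0.03,0],
    [-0.031,-0.081,0.06,0],
    [-0.031,-0.081,0.08,0],
    [-0.031,-0.081,0.093,0],
    [-0.031,-0.081,0.093,0]
  ]
}}

```text
clock: 55.0
position: [0.4185, -0.0499, 0.068]
ee_rot: [-2.22, -2.221, 0.001]
force: [-0.8, 0.3, -1.8]
width: 0.754
gripper_force: 11.5
```

Emit:
{"method": "jog_arm", "body": {
  "moves": [
    [0,0,0,0],
    [0,0,0,0],
    [0,0,0,0],
    [0,0,-0.04,0],
    [0,0,-0.1,0],
    [0,0,-0.15,0],
    [0,0,-0.15,0],
    [0,0,-0.15,0]
  ],
  "hand": 0.078
}}

```text
clock: 56.0
position: [0.4187, -0.0503, 0.2187]
ee_rot: [2.221, 2.221, 0.0]
force: [-0.5, -0.7, -1.0]
width: 0.85
gripper_force: 0.0
```

```bash
python3 -c "
from h import *
im=grab('side'); save(im,'side10.png')
P=cloud(im); X,Y,Z=P[...,0],P[...,1],P[...,2]; V=im['color'].max(-1)
for lo in np.arange(.02,.13,.015):
    q=P[(V<115)&(X>.35)&(X<.585)&(Y>-.17)&(Y<.02)&(Z>lo)&(Z<lo+.015)]
    if len(q)>8: print(lo.round(3),len(q),np.percentile(q[:,0],[3,97]).round(3),np.percentile(q[:,1],[3,97]).round(3))
print('tub',rimbox(P,(X>.3)&(X<.64)&(Y>-.24)&(Y<.025)&(V>120),.055,.066))
for n in nuts(im,P,.012,.1): print(*n)
print(arm.observe()['position'],arm.observe()['force'])"
```

```text
0.02 229 [0.39  0.524] [-0.142 -0.048]
0.035 542 [0.38  0.528] [-0.138 -0.04 ]
0.05 534 [0.367 0.527] [-0.123 -0.035]
0.065 58 [0.379 0.403] [-0.06  -0.036]
0.08 151 [0.397 0.527] [0.003 0.02 ]
0.095 15 [0.395 0.532] [0.01  0.019]
tub (array([ 0.4683, -0.0803]), array([0.202, 0.241]), 89.92, 976)
[324. 158.] [0.962 0.202 0.099 0.147 0.132] 123.9 414
[323. 177.] [0.845 0.102 0.097 0.181 0.157] 133.2 786
[294. 259.] [ 0.486 -0.081  0.058  0.172  0.079] 52.6 927
[261. 264.] [ 0.405 -0.051  0.069  0.08   0.069] 167.6 453
[351. 327.] [ 0.407 -0.325  0.052  0.094  0.056] 42.6 759
[435. 327.] [ 0.534 -0.449  0.052  0.1    0.061] 47.2 812
[396. 333.] [ 0.458 -0.401  0.052  0.093  0.061] 52.4 821
[ 0.41833542 -0.05019411  0.21806965] [ 0.45746665 -0.1278684  -0.31932076]
```

View pics/side10.png

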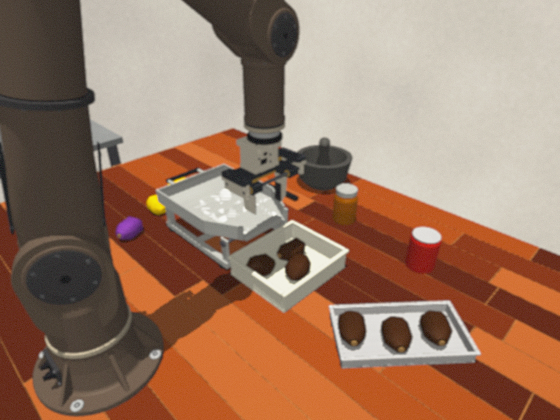

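Three sound nuts lie in the tub (262,264; 292,248; 298,266), and three light ones lie side by side in the dish. The tray is level and the gripper is clear. I hand in.

```bash
python3 -c "
from h import *
print(arm.sign_off())"
```

```text
the job is handed in; nothing more can be done
None
```

I handed the job in at about 56 s of the 208 s allowed: the three sound nuts are in the tub, the three blind ones lie side by side in the waste dish, the tray is back down level, and the jar, can and spoon were left alone; one sound nut wedged at the lip during the tip, so I set it into the tub with the gripper, and the hand-in gave no verdict.

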